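# Take up the slack in a cart's hub brake through its adjuster slot

## Task

Take the adjusting spoon from its wooden stand, reach with its blade through the slot in the brake's backplate and work the star wheel on tooth by tooth in the tightening direction (away from the robot) until the brake shoe bears snugly on the drum, which you feel as the wheel turning clearly stiffer; do not overtighten or force anything. Then put the spoon back upright in its stand, let go of it, and leave the things around the work where they are.

Things in the scene. Friction and masses are not known exactly. Their poses are not given: they have to be found in the camera images.
- brake: Round drum brake, fixed, lying grey backplate up: 164 mm across, backplate top 61 mm above the bench, rim 2 mm higher. Origin: centre of its underside; x is the tightening direction of the strokes (within 0.4 rad of the robot's x), z up. The narrow opening on the side nearest the robot is the access slot; the squarish one (22 x 15 mm, y = 42 to 57 mm) is only a window onto the shoe.
- slot (a point): Point in the access slot straight above the star wheel's axis, level with the backplate's top; brake frame x = -36, y = 0, z = 61 mm. The slot is 32 mm long along the brake's x, from 20 mm behind this point (towards the robot) to 12 mm ahead of it, and 14 mm wide. The backplate is 3 mm thick. Running the blade into the slot's end feels stiff too but means nothing.
- star_wheel (a joint): Angle of the star wheel in rad; grows as its top is pushed along the brake's +x, which tightens. A tooth points straight up at multiples of 0.7854 (one tooth). Its teeth are greased; its screw has friction and stays where it is left. Push of the blade along x that turns it: 7 to 9 N while free, about 10 to 14 N with the shoe snug; above 15 N it is being overtightened.
- shoe: Brake shoe inside the drum, seen through the window. Frame as the brake's, shifted along the brake's y: the wheel's screw drives it 1.2 mm along +y per tooth, towards the drum's face. The gap differs each time, 1 to 4.2 mm (about 1 to 3.5 teeth); then it stiffens over half a tooth. Snug: pressing on the drum with over 20 N; over 110 N is overtightened.
- stand: Fixed wooden block 70 x 60 x 42 mm (x, y, z), origin at the centre of its underside. In its top is a chamfered hole 10 mm (x) by 16 mm (y), 38 mm deep, at the centre, for the spoon's blade. It may stand to the left or the right of the brake, turned at most 0.4 rad.
- spoon: Adjusting spoon, 0.14 kg: black rubber handle 20 mm (x) x 30 mm (y) x 45 mm tall with a flat steel blade 4 mm thick (x) and 10 mm wide (y) that stands out 34 mm below the handle. Origin: centre of the handle's underside, z up. It starts upright in the stand, blade in the hole and handle resting on the stand's top (42 mm), aligned with the stand. Grip the handle firmly across its 20 mm.
- spoon_tip (a point): End of the spoon's blade, 34 mm below the handle's underside.
- scale: White bench scale, 200 x 160 x 61 mm, to be left alone; origin at the centre of its underside.
- disc: Flat steel disc, 90 mm across, 4 mm thick, to be left alone; origin at the centre of its underside.
- wirebrush: Wire brush with wooden back, 160 mm long, to be left alone; origin on the bench under it.
- mug: White cup, 76 mm across, 85 mm tall, to be left alone; origin at the centre of its underside.
- wheel_axis (a point): Centre of the steel star wheel, 31 mm below the slot point; level axis along the brake's y. Tip radius 24 mm, root radius 13.5 mm, 8 teeth 4 mm thick and 14 mm wide. One stroke moves it about one tooth: e.g. blade end 11 to 14 mm below the backplate's top and its centre 15 mm behind the slot point, push to 8 mm ahead of it, lift 10 mm clear, go back.
Things that resemble listed ones, but are neither listed nor needed, are in the scene too. Several things look just like the stand: the one meant starts farthest to the robot's left.

How it is judged:
By the outcome, as a careful person would: the job done as asked, in the order asked, and still so for the second after the job is handed in, with the robot touching nothing.
It also fails if it takes over 72 s, if anything falls off the work surface, if the arm or the gripper's body presses on something with over 40 N, if the wrist force passes 120 N, or if a joint passes its speed limit or range.

## Robot

A 6-joint arm with a two-finger parallel gripper is mounted at the origin on the work surface. World frame = base frame: x ahead of the robot, y to its left, z up, the work surface at z = 0. Lengths are in mm, angles in degrees, forces in N, time in s.
With the tool pointing down it reaches from about 350 to 850 mm from the base axis. Payload 8.1 kg.
Tool frame: the origin (TCP) lies at the very end of the fingers, on their centre line; the grasp point (between the pads) lies grip_depth behind it (grip_depth is the distance from the TCP to the grasp point, in mm); z points along the fingers, y is the direction in which the jaws open and shut (so a half turn about z gives the same grasp; the last joint's range is limited). The gripper opens to 85 mm and grips with 20 to 120 N. Pads are 22 mm wide; open, the fingers measure 114 mm over their backs; the gripper's body (76 mm by 85 mm) begins 54 mm behind the grasp point. The pads swing forward as they close: fully open they stand 13 mm farther back than shut.
Start: joints at [61.742, 7.471, 85.268, -0, 87.261, -4.893], TCP at [237.934, 550.811, 231.292] pointing down, gripper open.
Joint ranges: [-169.43, 169.43], [-51.17, 129.36], [1.28, 143.12], [-76.62, 256.62], [0, 156.53], [-152.29, 152.29]. Speed limits (degrees/s): [136.94, 136.94, 159.86, 180, 180, 180].

## Interface

Orientations are given as [roll, pitch, yaw] about the fixed x, y, z axes, in that order (R = Rz(yaw) Ry(pitch) Rx(roll)).
In Python, from bench import * gives the robot as it stands.
- The arm moves only by the tool step_arm, never from a script. Its argument "plan" is a list of rows, each an object of numbers: "grip": the finger opening in cm, from 0 to 8.54; "tx", "ty", "tz": the shift along the tool's x, y, z in cm; "ax", "ay", "az": the turn, a rotation vector about the tool's x, y, z in degrees. In form: [{"grip": .., "tx": .., "ty": .., "tz": .., "ax": .., "ay": .., "az": ..}, ...]. A call has 1 to 8 rows; each row shifts and turns the commanded pose from where the row before left it, along the tool's axes as they then stand; what a row does not reach is not made up. A row lasts 1/12 s, in which the tool goes at most 41.7 mm and 7.16 degrees, less where a joint would pass 70% of its speed; a pose out of reach is approached as far as the arm can. A call with a gripper value outside its range is refused whole. The fingers move at their own pace and stop on an object; "newtons" is the grip in N (left out, the last holds). Time passes only in rows, so rows that do not move let the fingers close. It gives the time, the measured TCP pose, the force and the opening at its end, in the units of the state.
- sense(): the state, without advancing time (a new reading comes with each control period).
- snapshot(name): name is "side" or "top" or "wrist"; returns the picture (400x640x3 uint8, red, green, blue); there is no depth.
- camera_model(name): a dict with "intrinsics" (3x3 intrinsics, pixels), "dist_coeffs" ([k1, k2, p1, p2, k3] as OpenCV has them; the pictures are not rectified), "pose" (4x4, takes a point from camera to world coordinates); the wrist camera has in their place "T_tool_cam" (4x4, takes a point from camera to tool coordinates, whose origin is the TCP and whose axes are the flange's). Camera axes: x right, y down, z forward; pixel columns grow to the right and rows downward; lengths in mm; the calibration is good to about 2 mm. A picture is of the moment at which its call begins: read the wrist's pose just before it. camera_model takes no time and is no camera call.
- hand_in(): hands the job in, once; it reports no verdict.
The state is a dict: "time": time; "joint_pos": joint angles; "qd": joint speeds; "joint_efforts": joint torques, N m; "tool_pos": TCP position; "tcp_rot": TCP orientation; "ft_force": force on the tool from outside, world axes, zero at the start; "wrist_torque": the same for the moment, N m; "finger_gap": finger opening in mm.
Only numpy, scipy, OpenCV 4.12 (cv2) and the standard library are available. Lean on these libraries where they do the work, as an engineer would, in place of code of your own. Each camera call takes 0.05 s, during which the arm holds its last target.

## Working session

There is one attempt and no reset: what is moved stays moved. The work goes in short steps, Python scripts to look and compute and a tool call to move; the robot and the scene stay as the last step left them, time stands still between calls to the robot, and variables do not carry over. Pictures are saved under pics/ and viewed, and the job is handed in when it is done.

Besides the shell and the picture viewer there is one more tool, called as name(argument=value, ...) on one line, values as JSON. step_arm: Moves the arm, as the interface text tells. Its arguments: {"type":"object","properties":{"plan":{"type":"array","items":{"type":"object","properties":{"grip":{"type":"number"},"tx":{"type":"number"},"ty":{"type":"number"},"tz":{"type":"number"},"ax":{"type":"number"},"ay":{"type":"number"},"az":{"type":"number"}}}},"newtons":{"type":"number"}},"required":["plan"]}

```bash
ls; mkdir -p pics; python3 - <<'E'
from bench import *
import cv2,json
for n in ["side","top","wrist"]:
    print(n,sense()['tool_pos'],sense()['tcp_rot'])
    cv2.imwrite(f"pics/{n}0.png",snapshot(n)[:,:,::-1])
    m=camera_model(n); print({k:np.round(v,3).tolist() for k,v in m.items()} if 'np' in globals() else m)
s=sense();print(s)
E
```

```text
pics
side [237.64271488 550.31118367 230.2076446 ] [-1.79890300e+02 -1.11407111e-02  1.56636797e+02]
{'intrinsics': array([[477.34883831,   0.        , 317.46628455],
       [  0.        , 477.34883831, 196.28543241],
       [  0.        ,   0.        ,   1.        ]]), 'dist_coeffs': array([0.00650452, 0.        , 0.        , 0.        , 0.        ]), 'pose': array([[ 9.97973534e-01, -5.52856810e-02,  3.15010892e-02,
         4.89926992e+02],
       [-6.03089942e-02, -6.63979331e-01,  7.45314882e-01,
        -9.32961602e+02],
       [-2.02891687e-02, -7.45704326e-01, -6.65968023e-01,
         8.94633867e+02],
       [ 0.00000000e+00,  0.00000000e+00,  0.00000000e+00,
         1.00000000e+00]])}
top [237.66085483 550.31766373 230.25203656] [-1.79893955e+02 -7.79462957e-03  1.56637110e+02]
{'intrinsics': array([[471.64973076,   0.        , 320.48904508],
       [  0.        , 471.64973076, 202.70209283],
       [  0.        ,   0.        ,   1.        ]]), 'dist_coeffs': array([-0.02476016,  0.        ,  0.        ,  0.        ,  0.        ]), 'pose': array([[-3.83043400e-02, -9.70215
[... 986 characters left out ...]
,
         1.00000000e+00]])}
{'time': 0.15, 'joint_pos': array([ 6.17407151e+01,  7.50699307e+00,  8.53142826e+01,  4.77127435e-04,
        8.72600481e+01, -4.89318544e+00]), 'qd': array([ 0.08782108, -0.07785714, -0.17240231, -0.01363808, -0.05214528,
       -0.09302687]), 'joint_efforts': array([ 5.28836208e-04, -5.70058537e+01, -5.01162171e+01, -2.05325537e-04,
        9.49604233e-03, -7.90112040e-05]), 'tool_pos': array([237.74673058, 550.44219418, 230.47273726]), 'tcp_rot': array([-1.79919013e+02, -7.41159146e-03,  1.56633872e+02]), 'ft_force': array([-0.16334483, -0.83056065,  0.0357779 ]), 'wrist_torque': array([ 0.00061635,  0.02127621, -0.02413055]), 'finger_gap': 85.1956388827263}
```

View pics/side0.png

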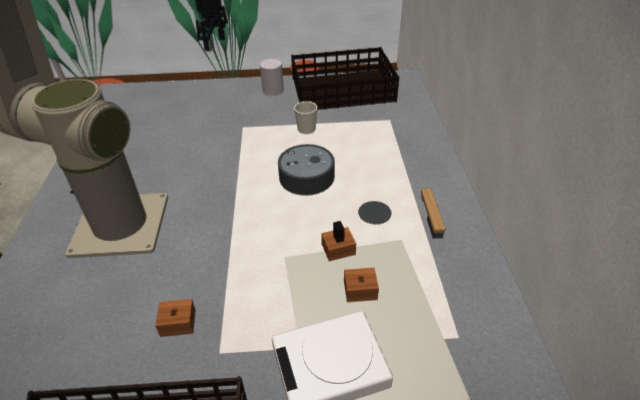

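View pics/top0.png

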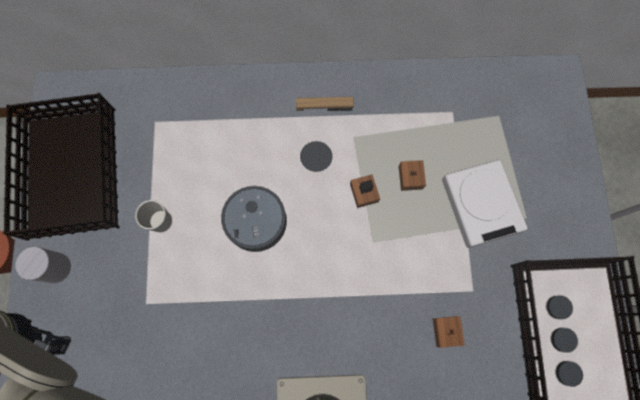

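View pics/wrist0.png

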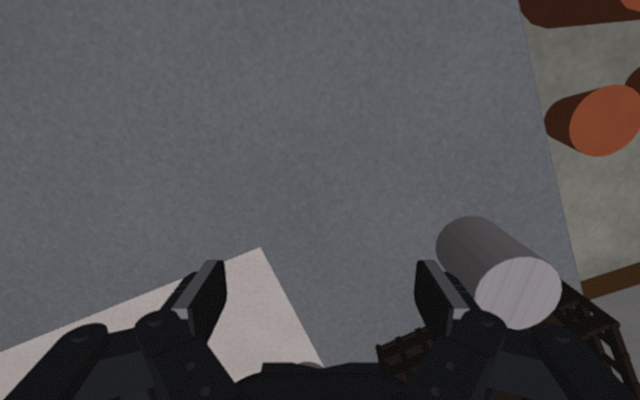

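The side and top views show the brake at about (254,218) in the top image. The spoon stands in the stand at (365,190) in the same image, and that stand is farthest left. The empty look-alike blocks are at (412,175) and (449,332).

```bash
cat > h.py <<'E'
from bench import *
import numpy as np, cv2
from scipy.spatial.transform import Rotation as R
def tool(s=None):
    s=s or sense(); T=np.eye(4); T[:3,:3]=R.from_euler('xyz',s['tcp_rot'],degrees=True).as_matrix(); T[:3,3]=s['tool_pos']; return T
def campose(n,T=None):
    m=camera_model(n)
    return m['pose'] if n!='wrist' else (tool() if T is None else T)@m['T_tool_cam']
def ray(n,px,z,P=None):
    m=camera_model(n); P=campose(n) if P is None else P
    u=cv2.undistortPoints(np.array(px,float).reshape(-1,1,2),m['intrinsics'],m['dist_coeffs']).reshape(-1,2)
    d=np.c_[u,np.ones(len(u))]@P[:3,:3].T
    return P[:3,3]+d*((z-P[2,3])/d[:,2])[:,None]
def proj(n,X,P=None):
    m=camera_model(n); P=campose(n) if P is None else P
    W=np.linalg.inv(P); rv=cv2.Rodrigues(W[:3,:3])[0]
    return cv2.projectPoints(np.array(X,float).reshape(-1,1,3),rv,W[:3,3],m['intrinsics'],m['dist_coeffs'])[0].reshape(-1,2)
E
python3 - <<'E'
from h import *
import bench
print([k for k in dir(bench) if not k.startswith('_')], globals().get('grip_depth'))
print(np.round(ray('top',[[254,214]],61),1),np.round(ray('top',[[366,186]],87),1),np.round(ray('side',[[339,225]],87),1),np.round(ray('side',[[306,162]],61),1))
a=cv2.imread('pics/top0.png')
c=np.hstack([cv2.resize(a[175:260,210:300],None,fx=4.4,fy=4.4,interpolation=2),cv2.resize(a[145:230,330:420],None,fx=4.4,fy=4.4,interpolation=2)])
cv2.imwrite('pics/c1.png',c)
E
```

```text
['PlanningError', 'camera_model', 'grip_depth', 'hand_in', 'sense', 'snapshot'] 18.700000000000003
[[509.8 152.9  61. ]] [[ 565.7 -132.2   87. ]] [[ 573.  -135.6   87. ]] [[505.6 149.3  61. ]]
```

View pics/c1.png

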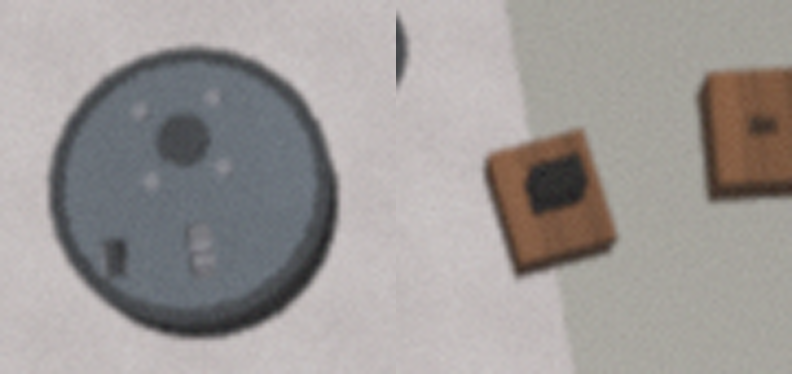

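```bash
cat >> h.py <<'E'
def plan(target,yaw,n,T=None):
    """print rows (cm, deg, tool axes) for going to world target with tool down at yaw"""
    T=tool() if T is None else T
    Rg=R.from_euler('xyz',[180,0,yaw],degrees=True); R0=R.from_matrix(T[:3,:3])
    rv=(R0.inv()*Rg).as_rotvec(); d=(np.array(target,float)-T[:3,3])/n
    for i in range(n):
        Ri=R0*R.from_rotvec(rv*i/n)
        t=Ri.inv().apply(d)/10; a=np.degrees(rv)/n
        print(i,'t',np.round(t,2),'a',np.round(a,2))
E
python3 - <<'E'
from h import *
plan([490,150,220],105,12)
E
```

```text
0 t [-3.25 -2.23  0.09] a [-0.01  0.    4.3 ]
1 t [-3.41 -1.98  0.09] a [-0.01  0.    4.3 ]
2 t [-3.55 -1.72  0.09] a [-0.01  0.    4.3 ]
3 t [-3.67 -1.45  0.09] a [-0.01  0.    4.3 ]
4 t [-3.77 -1.17  0.09] a [-0.01  0.    4.3 ]
5 t [-3.84 -0.88  0.09] a [-0.01  0.    4.3 ]
6 t [-3.9  -0.59  0.09] a [-0.01  0.    4.3 ]
7 t [-3.93 -0.3   0.09] a [-0.01  0.    4.3 ]
8 t [-3.94 -0.    0.09] a [-0.01  0.    4.3 ]
9 t [-3.93  0.3   0.09] a [-0.01  0.    4.3 ]
10 t [-3.9   0.59  0.09] a [-0.01  0.    4.3 ]
11 t [-3.84  0.88  0.09] a [-0.01  0.    4.3 ]
```

step_arm(plan=[{"grip": 8.5, "tx": -3.25, "ty": -2.2, "tz": 0.1, "az": 4.3}, {"grip": 8.5, "tx": -3.4, "ty": -2.0, "tz": 0.1, "az": 4.3}, {"grip": 8.5, "tx": -3.55, "ty": -1.7, "tz": 0.1, "az": 4.3}, {"grip": 8.5, "tx": -3.7, "ty": -1.45, "tz": 0.1, "az": 4.3}, {"grip": 8.5, "tx": -3.8, "ty": -1.2, "tz": 0.1, "az": 4.3}, {"grip": 8.5, "tx": -3.8, "ty": -0.9, "tz": 0.1, "az": 4.3}, {"grip": 8.5, "tx": -3.9, "ty": -0.6, "tz": 0.1, "az": 4.3}, {"grip": 8.5, "tx": -3.9, "ty": -0.3, "tz": 0.1, "az": 4.3}])

```text
invalid input
```

step_arm(plan=[{"tx": -3.9, "ty": 0, "tz": 0.1, "az": 4.3}, {"tx": -3.9, "ty": 0.3, "tz": 0.1, "az": 4.3}, {"tx": -3.9, "ty": 0.6, "tz": 0.1, "az": 4.3}, {"tx": -3.8, "ty": 0.9, "tz": 0.1, "az": 4.3}, {"tx": 0}, {"tx": 0}])

```text
invalid input
```

```bash
python3 - <<'E'
from h import *
T=tool(); cv2.imwrite('pics/w1.png',snapshot('wrist')[:,:,::-1]); np.save('T1.npy',T)
s=sense();print(s['time'],s['tool_pos'],s['tcp_rot'],s['ft_force'],s['finger_gap'])
plan([570,-130,210],105,8)
E
```

```text
0.2 [237.76056288 550.51238207 230.63481203] [-1.79933228e+02 -7.17470488e-03  1.56634477e+02] [ 0.37580694 -0.58190964  0.11518992] 85.59230796419088
0 t [-7.19 -6.16  0.26] a [-0.01  0.    6.45]
1 t [-7.83 -5.31  0.26] a [-0.01  0.    6.45]
2 t [-8.38 -4.4   0.26] a [-0.01  0.    6.45]
3 t [-8.82 -3.43  0.26] a [-0.01  0.    6.45]
4 t [-9.15 -2.42  0.26] a [-0.01  0.    6.45]
5 t [-9.37 -1.37  0.26] a [-0.01  0.    6.45]
6 t [-9.46 -0.31  0.26] a [-0.01  0.    6.45]
7 t [-9.44  0.75  0.26] a [-0.01  0.    6.45]
```

View pics/w1.png

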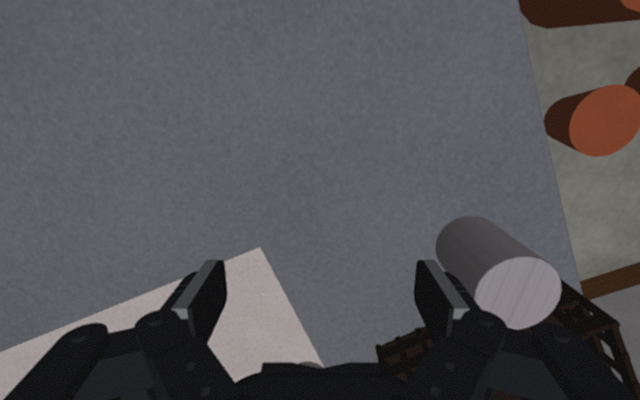

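The moves were refused, and the view is unchanged: no brake in sight, just the white cylinder at (515,290). I'll retry with every key in each row.

step_arm(plan=[{"grip": 8.5, "tx": -3.25, "ty": -2.2, "tz": 0.1, "ax": 0, "ay": 0, "az": 4.3}, {"grip": 8.5, "tx": -3.4, "ty": -2.0, "tz": 0.1, "ax": 0, "ay": 0, "az": 4.3}, {"grip": 8.5, "tx": -3.55, "ty": -1.7, "tz": 0.1, "ax": 0, "ay": 0, "az": 4.3}, {"grip": 8.5, "tx": -3.7, "ty": -1.45, "tz": 0.1, "ax": 0, "ay": 0, "az": 4.3}, {"grip": 8.5, "tx": -3.8, "ty": -1.2, "tz": 0.1, "ax": 0, "ay": 0, "az": 4.3}, {"grip": 8.5, "tx": -3.8, "ty": -0.9, "tz": 0.1, "ax": 0, "ay": 0, "az": 4.3}, {"grip": 8.5, "tx": -3.9, "ty": -0.6, "tz": 0.1, "ax": 0, "ay": 0, "az": 4.3}, {"grip": 8.5, "tx": -3.9, "ty": -0.3, "tz": 0.1, "ax": 0, "ay": 0, "az": 4.3}], newtons=60)

```text
time: 0.87
tool_pos: [406.2, 282.1, 223.3]
tcp_rot: [180.0, 0.0, 122.0]
ft_force: [0.5, 0.1, -0.4]
finger_gap: 85.1
```

step_arm(plan=[{"grip": 8.5, "tx": -3.9, "ty": 0, "tz": 0.1, "ax": 0, "ay": 0, "az": 4.3}, {"grip": 8.5, "tx": -3.9, "ty": 0.3, "tz": 0.1, "ax": 0, "ay": 0, "az": 4.3}, {"grip": 8.5, "tx": -3.9, "ty": 0.6, "tz": 0.1, "ax": 0, "ay": 0, "az": 4.3}, {"grip": 8.5, "tx": -3.8, "ty": 0.9, "tz": 0.1, "ax": 0, "ay": 0, "az": 4.3}, {"grip": 8.5, "tx": 0, "ty": 0, "tz": 0, "ax": 0, "ay": 0, "az": 0}, {"grip": 8.5, "tx": 0, "ty": 0, "tz": 0, "ax": 0, "ay": 0, "az": 0}])

```text
time: 1.37
tool_pos: [490.3, 149.6, 218.9]
tcp_rot: [-180.0, 0.0, 104.8]
ft_force: [-0.7, 0.3, -1.0]
finger_gap: 84.9
```

```bash
python3 - <<'E'
from h import *
T=tool(); cv2.imwrite('pics/w2.png',snapshot('wrist')[:,:,::-1]); np.save('T2.npy',T)
s=sense();print(s['time'],s['tool_pos'],s['tcp_rot'],s['ft_force'],s['finger_gap'])
plan([570,-130,210],105,8)
E
```

```text
1.4167 [489.66664206 150.89590451 218.97695335] [-1.79957304e+02 -2.44448693e-02  1.04935815e+02] [-0.71462615  0.29836067 -0.03695005] 85.12740459784894
0 t [-3.65  0.07  0.11] a [-0.01 -0.   -0.01]
1 t [-3.65  0.06  0.11] a [-0.01 -0.   -0.01]
2 t [-3.65  0.06  0.11] a [-0.01 -0.   -0.01]
3 t [-3.65  0.06  0.11] a [-0.01 -0.   -0.01]
4 t [-3.65  0.06  0.11] a [-0.01 -0.   -0.01]
5 t [-3.65  0.06  0.11] a [-0.01 -0.   -0.01]
6 t [-3.65  0.06  0.11] a [-0.01 -0.   -0.01]
7 t [-3.65  0.06  0.11] a [-0.01 -0.   -0.01]
```

View pics/w2.png

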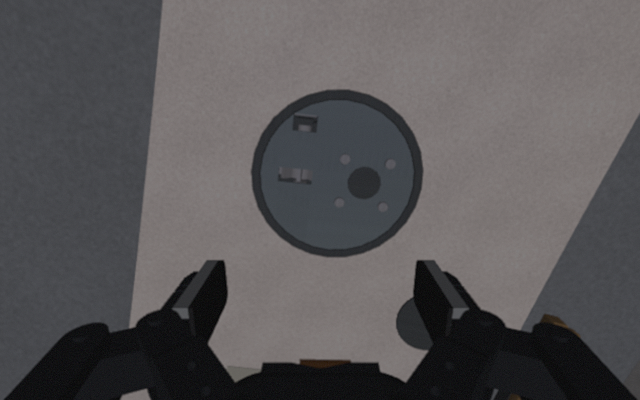

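The wrist view shows the brake rim centred at about (338,173). The slot is at (295,175), with star-wheel teeth visible in it, and the window is at (305,124). Next I'll measure the brake and move on to the spoon.

```bash
python3 - <<'E'
from h import *
a=cv2.imread('pics/w2.png'); T=np.load('T2.npy'); P=campose('wrist',T)
cv2.imwrite('pics/c2.png',cv2.resize(a[80:265,245:430],None,fx=3.2,fy=3.2,interpolation=2))
g=a[:,:,2].astype(int)
m=((g<105)).astype(np.uint8); m[260:]=0; m[:,:240]=0;m[:,440:]=0;m[:80]=0
n,l,st,ce=cv2.connectedComponentsWithStats(m); i=1+st[1:,4].argmax(); print(st[i],ce[i])
c,_=cv2.findContours((l==i).astype(np.uint8),0,1); c=max(c,key=len).reshape(-1,2)
W=ray('wrist',c,63,P)[:,:2]
A=np.c_[2*W,np.ones(len(W))]; x=np.linalg.lstsq(A,(W**2).sum(1),rcond=None)[0]; print('centre',x[:2],'R',np.sqrt(x[2]+x[0]**2+x[1]**2))
for w in [(305,124),(295,175),(279,175),(312,175)]: print(w,ray('wrist',w,61,P))
E
```

```text
[  251    89   173   169 22886] [336.73997204 172.90710478]
centre [503.53633099 155.68921089] R 81.17557242046607
(305, 124) [[462.10168843 197.95575308  61.        ]]
(295, 175) [[464.28615687 149.66601161  61.        ]]
(279, 175) [[449.57871044 145.78189974  61.        ]]
(312, 175) [[479.92062416 153.79182529  61.        ]]
```

View pics/c2.png

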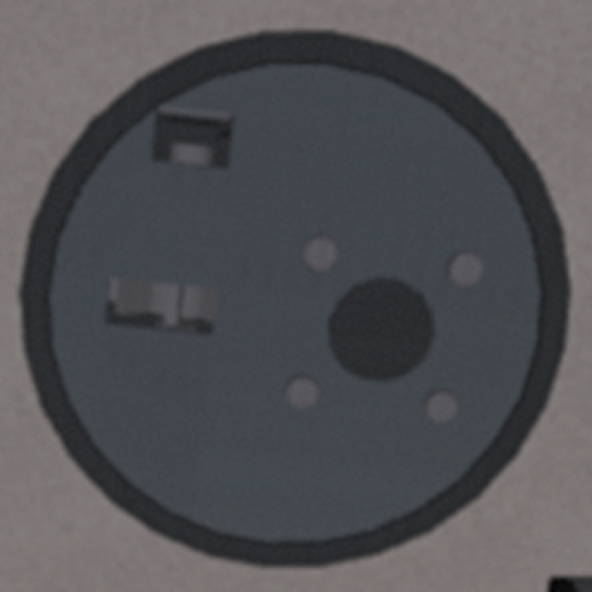

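step_arm(plan=[{"grip": 8.5, "tx": -3.6, "ty": 0.05, "tz": 0.1, "ax": 0, "ay": 0, "az": 0}, {"grip": 8.5, "tx": -3.6, "ty": 0.05, "tz": 0.1, "ax": 0, "ay": 0, "az": 0}, {"grip": 8.5, "tx": -3.6, "ty": 0.05, "tz": 0.1, "ax": 0, "ay": 0, "az": 0}, {"grip": 8.5, "tx": -3.6, "ty": 0.05, "tz": 0.1, "ax": 0, "ay": 0, "az": 0}, {"grip": 8.5, "tx": -3.6, "ty": 0.05, "tz": 0.1, "ax": 0, "ay": 0, "az": 0}, {"grip": 8.5, "tx": -3.6, "ty": 0.05, "tz": 0.1, "ax": 0, "ay": 0, "az": 0}, {"grip": 8.5, "tx": -3.6, "ty": 0.05, "tz": 0.1, "ax": 0, "ay": 0, "az": 0}, {"grip": 8.5, "tx": -3.6, "ty": 0.05, "tz": 0.1, "ax": 0, "ay": 0, "az": 0}])

```text
time: 2.08
tool_pos: [568.6, -125.3, 211.4]
tcp_rot: [180.0, -0.0, 105.2]
ft_force: [0.8, 0.3, 0.2]
finger_gap: 84.7
```

step_arm(plan=[{"grip": 8.5, "tx": 0, "ty": 0, "tz": 0, "ax": 0, "ay": 0, "az": 0}, {"grip": 8.5, "tx": 0, "ty": 0, "tz": 0, "ax": 0, "ay": 0, "az": 0}, {"grip": 8.5, "tx": 0, "ty": 0, "tz": 0, "ax": 0, "ay": 0, "az": 0}])

```text
time: 2.33
tool_pos: [568.1, -123.9, 211.1]
tcp_rot: [-180.0, -0.1, 105.1]
ft_force: [1.0, 0.3, -1.1]
finger_gap: 85.2
```

```bash
python3 - <<'E'
from h import *
T=tool(); a=snapshot('wrist')[:,:,::-1]; cv2.imwrite('pics/w3.png',a); np.save('T3.npy',T);print(T[:3,3])
E
```

```text
[ 568.08490922 -123.93070105  211.0531846 ]
```

View pics/w3.png

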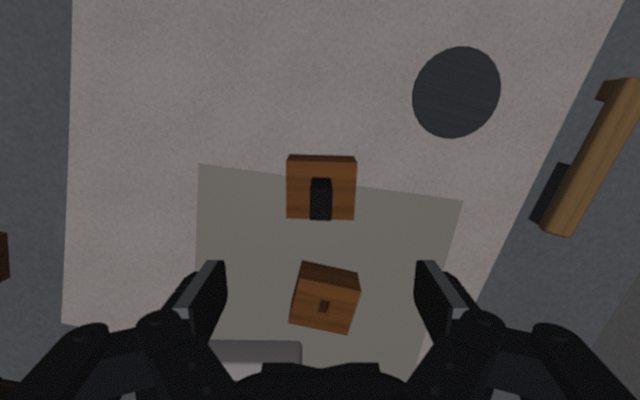

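The wrist view shows the stand at about (321,190), with the black handle at (321,198) and aligned with the jaws. The look-alike is at (325,300).

```bash
python3 - <<'E'
from h import *
a=cv2.imread('pics/w3.png')
cv2.imwrite('pics/c3.png',cv2.resize(a[145:230,275:370],None,fx=6,fy=6,interpolation=2))
b=cv2.imread('pics/w2.png')
cv2.imwrite('pics/c4.png',cv2.resize(b[105:195,265:335],None,fx=6,fy=6,interpolation=2))
P=campose('wrist',np.load('T2.npy'))
E
```

```text
(no output)
```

View pics/c3.png

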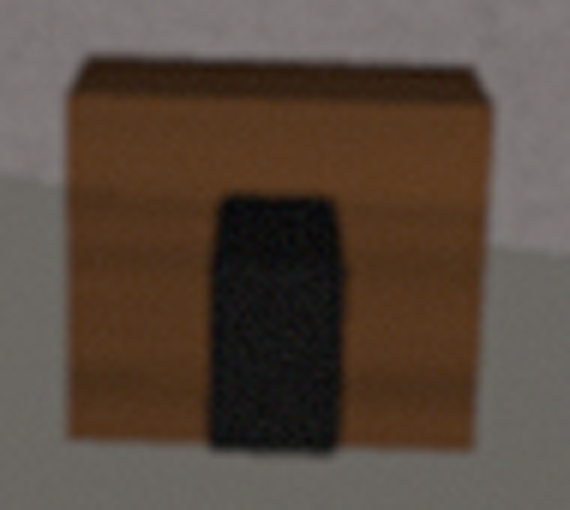

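View pics/c4.png

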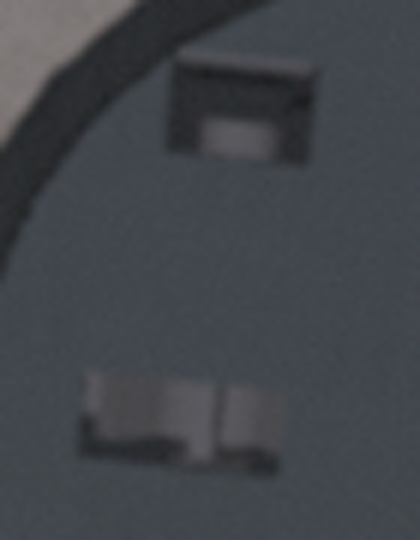

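```bash
python3 - <<'E'
from h import *
P2=campose('wrist',np.load('T2.npy'));P3=campose('wrist',np.load('T3.npy'))
def c(p,o,P,z): return ray('wrist',(np.array(p,float)+.5)/6-.5+np.array(o),z,P)[:,:2]
L=lambda a,b:np.linalg.norm(a-b)
def ang(v): return np.degrees(np.arctan2(v[1],v[0]))
for nm,p,o,P,z in [('stand',[(70,92),(490,103),(472,450),(67,438)],(275,145),P3,42),('handle',[(212,265),(343,268),(335,450),(210,447)],(275,145),P3,87),
  ('slot',[(85,370),(282,392),(277,473),(80,457)],(265,105),P2,61),('window',[(172,50),(320,66),(310,163),(168,152)],(265,105),P2,61)]:
    w=c(p,o,P,z); print(nm,'c',w.mean(0).round(1),'len x',L(w[0],w[1]).round(1),L(w[3],w[2]).round(1),'y',L(w[0],w[3]).round(1),L(w[1],w[2]).round(1),'ang',ang(w[1]-w[0]).round(1),ang(w[2]-w[3]).round(1),ang(w[0]-w[3]).round(1)-90,ang(w[1]-w[2]).round(1)-90)
E
```

```text
stand c [ 570.2 -135.3] len x 68.1 69.5 y 59.8 60.2 ang 13.6 13.3 12.799999999999997 14.099999999999994
handle c [ 570.2 -135.2] len x 18.7 18.4 y 27.7 27.8 ang 13.7 13.6 13.900000000000006 13.299999999999997
slot c [464.1 149.5] len x 31.1 31.5 y 14.1 13.2 ang 8.3 10.0 9.299999999999997 10.799999999999997
window c [461.8 199.1] len x 22.2 21.6 y 14.9 14.3 ang 8.8 10.4 10.900000000000006 8.599999999999994
```

```bash
python3 - <<'E'
from h import *
plan([570.2,-135.2,48],103.5,8)
E
```

```text
0 t [-0.15 -0.01  2.04] a [-0.   -0.01  0.21]
1 t [-0.15 -0.01  2.04] a [-0.   -0.01  0.21]
2 t [-0.15 -0.01  2.04] a [-0.   -0.01  0.21]
3 t [-0.15 -0.01  2.04] a [-0.   -0.01  0.21]
4 t [-0.15 -0.01  2.04] a [-0.   -0.01  0.21]
5 t [-0.15 -0.01  2.04] a [-0.   -0.01  0.21]
6 t [-0.15 -0.01  2.04] a [-0.   -0.01  0.21]
7 t [-0.15 -0.01  2.04] a [-0.   -0.01  0.21]
```

Do the lateral part first, then descend.

step_arm(plan=[{"grip": 6, "tx": -0.6, "ty": 0, "tz": 2, "ax": 0, "ay": 0, "az": 0.8}, {"grip": 6, "tx": -0.6, "ty": -0.1, "tz": 2, "ax": 0, "ay": 0, "az": 0.8}, {"grip": 6, "tx": 0, "ty": 0, "tz": 2, "ax": 0, "ay": 0, "az": 0}, {"grip": 6, "tx": 0, "ty": 0, "tz": 2, "ax": 0, "ay": 0, "az": 0}, {"grip": 6, "tx": 0, "ty": 0, "tz": 2, "ax": 0, "ay": 0, "az": 0}, {"grip": 6, "tx": 0, "ty": 0, "tz": 2, "ax": 0, "ay": 0, "az": 0}, {"grip": 6, "tx": 0, "ty": 0, "tz": 0, "ax": 0, "ay": 0, "az": 0}, {"grip": 6, "tx": 0, "ty": 0, "tz": 0, "ax": 0, "ay": 0, "az": 0}], newtons=110)

```text
time: 3.05
tool_pos: [569.2, -135.3, 90.5]
tcp_rot: [-179.9, -0.1, 103.6]
ft_force: [0.2, -0.6, 0.7]
finger_gap: 60.3
```

```bash
python3 - <<'E'
from h import *
T=tool(); a=snapshot('wrist')[:,:,::-1]; cv2.imwrite('pics/w5.png',a); np.save('T5.npy',T)
plan([570.2,-135.2,48],103.5,1)
E
```

```text
0 t [ 0.09 -0.    4.41] a [ 0.01 -0.01  0.04]
```

View pics/w5.png

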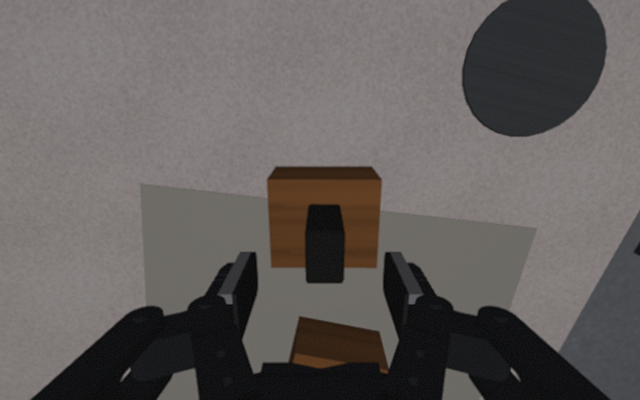

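```bash
python3 - <<'E'
from h import *
P=campose('wrist',np.load('T5.npy'))
a=cv2.imread('pics/w5.png'); cv2.imwrite('pics/c5.png',cv2.resize(a[155:295,255:395],None,fx=4,fy=4,interpolation=2))
g=a.max(2)<45; 
for r in (235,245,255,265,275): 
    x=np.where(g[r,290:365])[0]+290; print(r,x.min(),x.max(), ray('wrist',[((x.min()+x.max())/2,r)],87,P).round(1))
w=ray('wrist',[(306,230),(345,230),(343,283),(306,282)],87,P); print(w.round(1),w.mean(0))
w=ray('wrist',[(267,180),(381,180),(377,268),(271,268)],42,P); print(w.round(1),w.mean(0))
E
```

```text
235 305 343 [[ 567.1 -123.1   87. ]]
245 306 343 [[ 568.6 -128.2   87. ]]
255 306 343 [[ 569.9 -133.5   87. ]]
265 306 343 [[ 571.2 -139.    87. ]]
275 306 342 [[ 572.3 -144.6   87. ]]
[[ 557.9 -122.5   87. ]
 [ 576.4 -118.1   87. ]
 [ 582.9 -146.8   87. ]
 [ 564.3 -150.7   87. ]] [ 570.36600345 -134.52821388   87.        ]
[[ 529.8 -114.9   42. ]
 [ 597.2  -98.7   42. ]
 [ 611.9 -156.8   42. ]
 [ 543.6 -173.3   42. ]] [ 570.62442407 -135.9336595    42.        ]
```

View pics/c5.png

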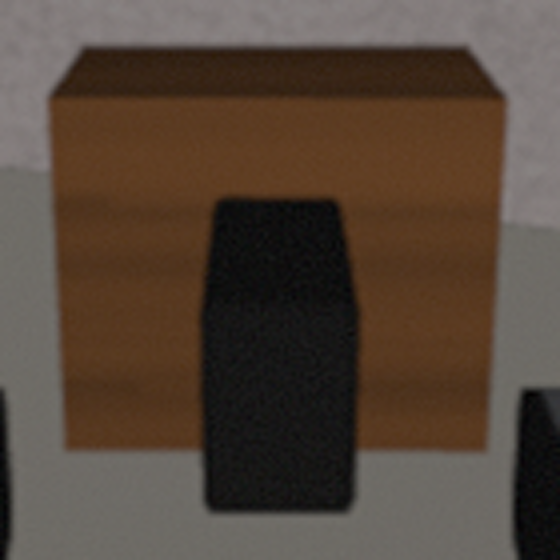

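The close view puts the handle centre at (570.3,-135) mm, which agrees with the first measurement. I'll descend and grip.

step_arm(plan=[{"grip": 6, "tx": 0, "ty": 0.05, "tz": 1.5, "ax": 0, "ay": 0, "az": 0}, {"grip": 6, "tx": 0, "ty": 0, "tz": 1.5, "ax": 0, "ay": 0, "az": 0}, {"grip": 6, "tx": 0, "ty": 0, "tz": 1.3, "ax": 0, "ay": 0, "az": 0}, {"grip": 6, "tx": 0, "ty": 0, "tz": 0, "ax": 0, "ay": 0, "az": 0}, {"grip": 3, "tx": 0, "ty": 0, "tz": 0, "ax": 0, "ay": 0, "az": 0}, {"grip": 3, "tx": 0, "ty": 0, "tz": 0, "ax": 0, "ay": 0, "az": 0}, {"grip": 1.5, "tx": 0, "ty": 0, "tz": 0, "ax": 0, "ay": 0, "az": 0}, {"grip": 1.0, "tx": 0, "ty": 0, "tz": 0, "ax": 0, "ay": 0, "az": 0}], newtons=110)

```text
time: 3.77
tool_pos: [571.8, -137.6, 49.9]
tcp_rot: [179.9, 0.1, 103.4]
ft_force: [-0.1, 0.1, 3.5]
finger_gap: 18.7
```

step_arm(plan=[{"grip": 0.5, "tx": 0, "ty": 0, "tz": 0, "ax": 0, "ay": 0, "az": 0}, {"grip": 0.5, "tx": 0, "ty": 0, "tz": 0, "ax": 0, "ay": 0, "az": 0}, {"grip": 0.5, "tx": 0, "ty": 0, "tz": 0, "ax": 0, "ay": 0, "az": 0}, {"grip": 0.5, "tx": 0, "ty": 0, "tz": 0, "ax": 0, "ay": 0, "az": 0}])

```text
time: 4.1
tool_pos: [571.8, -137.6, 50.0]
tcp_rot: [179.9, 0.1, 103.4]
ft_force: [-0.9, 0.5, 5.8]
finger_gap: 18.7
```

step_arm(plan=[{"grip": 0.5, "tx": 0, "ty": 0, "tz": -0.5, "ax": 0, "ay": 0, "az": 0}, {"grip": 0.5, "tx": 0, "ty": 0, "tz": -1, "ax": 0, "ay": 0, "az": 0}, {"grip": 0.5, "tx": 0, "ty": 0, "tz": -1.5, "ax": 0, "ay": 0, "az": 0}, {"grip": 0.5, "tx": 0, "ty": 0, "tz": -2, "ax": 0, "ay": 0, "az": 0}, {"grip": 0.5, "tx": 0, "ty": 0, "tz": -2.5, "ax": 0, "ay": 0, "az": 0}, {"grip": 0.5, "tx": 0, "ty": 0, "tz": -2, "ax": 0, "ay": 0, "az": 0}, {"grip": 0.5, "tx": 0, "ty": 0, "tz": -0.5, "ax": 0, "ay": 0, "az": 0}, {"grip": 0.5, "tx": 0, "ty": 0, "tz": 0, "ax": 0, "ay": 0, "az": 0}])

```text
time: 4.77
tool_pos: [572.3, -137.8, 151.1]
tcp_rot: [179.8, 0.1, 103.4]
ft_force: [1.1, 0.3, -1.3]
finger_gap: 19.0
```

```bash
python3 - <<'E'
from h import *
T=tool(); a=snapshot('wrist')[:,:,::-1]; cv2.imwrite('pics/w6.png',a); np.save('T6.npy',T)
s=sense();print(s['time'],s['tool_pos'],s['tcp_rot'],s['ft_force'],s['finger_gap'])
cv2.imwrite('pics/s6.png',cv2.resize(snapshot('side')[130:280,250:430,::-1],None,fx=4,fy=4,interpolation=2))
plan([468,150.2,150],99.3,8)
E
```

```text
4.8167 [ 571.15216672 -137.37867376  148.97414598] [1.79917934e+02 5.15437111e-02 1.03433439e+02] [-0.23115458  0.15496672 -1.58381877] 19.047385112180752
0 t [ 3.79 -0.41 -0.03] a [-0.01 -0.    0.52]
1 t [ 3.79 -0.44 -0.03] a [-0.01 -0.    0.52]
2 t [ 3.78 -0.48 -0.03] a [-0.01 -0.    0.52]
3 t [ 3.78 -0.51 -0.03] a [-0.01 -0.    0.52]
4 t [ 3.77 -0.55 -0.03] a [-0.01 -0.    0.52]
5 t [ 3.77 -0.58 -0.03] a [-0.01 -0.    0.52]
6 t [ 3.76 -0.61 -0.03] a [-0.01 -0.    0.52]
7 t [ 3.76 -0.65 -0.03] a [-0.01 -0.    0.52]
```

View pics/w6.png

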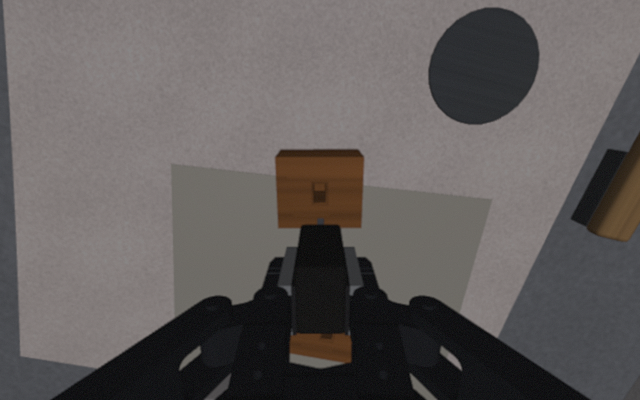

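View pics/s6.png

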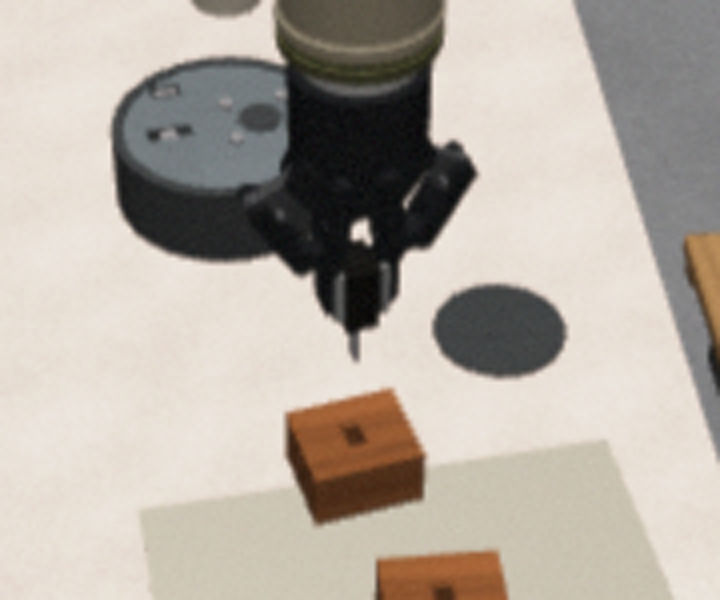

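The spoon is held, with the blade tip at about (321,218) in the wrist view. The stand's empty hole is at (320,193).

```bash
python3 - <<'E'
from h import *
a=cv2.imread('pics/w6.png'); cv2.imwrite('pics/c6.png',cv2.resize(a[175:275,270:370],None,fx=6,fy=6,interpolation=2))
T=np.load('T6.npy'); P=campose('wrist',T)
for dx in (0,1.5,3): print(dx,[proj('wrist',(T@[dx+e,0,42,1])[:3],P).round(1).tolist() for e in(-5,5)], 'handle far top edge',proj('wrist',(T@[dx+15,0,8-45,1])[:3],P).round(1),'near under',proj('wrist',(T@[dx+15,0,8,1])[:3],P).round(1))
print(ray('wrist',[(320,192.5)],42,P),ray('wrist',[(276,158),(363,158),(362,227.5),(277,227)],42,P).mean(0))
E
```

```text
0 [[[321.9, 235.8]], [[321.9, 220.8]]] handle far top edge [[323.2 273. ]] near under [[322.4 226.7]]
1.5 [[[321.9, 233.6]], [[321.9, 218.5]]] handle far top edge [[323.2 269.4]] near under [[322.4 223.9]]
3 [[[321.9, 231.4]], [[322.0, 216.2]]] handle far top edge [[323.2 265.7]] near under [[322.4 221.1]]
[[ 570.77377783 -134.76506013   42.        ]] [ 570.66188232 -135.93545312   42.        ]
```

View pics/c6.png

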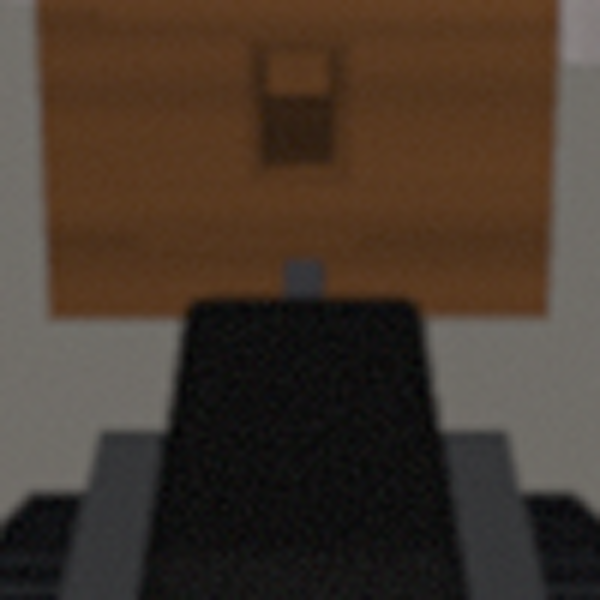

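```bash
python3 - <<'E'
from h import *
plan([455.3,146.5,140],99.3,8)
E
```

```text
0 t [ 3.78 -0.57  0.1 ] a [-0.01 -0.    0.52]
1 t [ 3.78 -0.61  0.1 ] a [-0.01 -0.    0.52]
2 t [ 3.77 -0.64  0.1 ] a [-0.01 -0.    0.52]
3 t [ 3.76 -0.68  0.09] a [-0.01 -0.    0.52]
4 t [ 3.76 -0.71  0.09] a [-0.01 -0.    0.52]
5 t [ 3.75 -0.74  0.09] a [-0.01 -0.    0.52]
6 t [ 3.74 -0.78  0.09] a [-0.01 -0.    0.52]
7 t [ 3.74 -0.81  0.09] a [-0.01 -0.    0.52]
```

step_arm(plan=[{"grip": 0.5, "tx": 3.8, "ty": -0.6, "tz": 0, "ax": 0, "ay": 0, "az": 0.5}, {"grip": 0.5, "tx": 3.8, "ty": -0.6, "tz": 0, "ax": 0, "ay": 0, "az": 0.5}, {"grip": 0.5, "tx": 3.8, "ty": -0.65, "tz": 0, "ax": 0, "ay": 0, "az": 0.5}, {"grip": 0.5, "tx": 3.75, "ty": -0.7, "tz": 0, "ax": 0, "ay": 0, "az": 0.5}, {"grip": 0.5, "tx": 3.75, "ty": -0.7, "tz": 0, "ax": 0, "ay": 0, "az": 0.5}, {"grip": 0.5, "tx": 3.75, "ty": -0.75, "tz": 0, "ax": 0, "ay": 0, "az": 0.5}, {"grip": 0.5, "tx": 3.75, "ty": -0.8, "tz": 0, "ax": 0, "ay": 0, "az": 0.5}, {"grip": 0.5, "tx": 3.65, "ty": -0.8, "tz": 0, "ax": 0, "ay": 0, "az": 0.6}])

```text
time: 5.53
tool_pos: [452.5, 147.0, 146.2]
tcp_rot: [-179.8, 0.0, 99.3]
ft_force: [1.9, 0.4, -0.9]
finger_gap: 19.1
```

step_arm(plan=[{"grip": 0.5, "tx": 0, "ty": 0, "tz": 0.5, "ax": 0, "ay": 0, "az": 0}, {"grip": 0.5, "tx": 0, "ty": 0, "tz": 0.5, "ax": 0, "ay": 0, "az": 0}, {"grip": 0.5, "tx": 0, "ty": 0, "tz": 0, "ax": 0, "ay": 0, "az": 0}, {"grip": 0.5, "tx": 0, "ty": 0, "tz": 0, "ax": 0, "ay": 0, "az": 0}, {"grip": 0.5, "tx": 0, "ty": 0, "tz": 0, "ax": 0, "ay": 0, "az": 0}])

```text
time: 5.95
tool_pos: [455.1, 144.6, 137.7]
tcp_rot: [-179.9, 0.0, 99.2]
ft_force: [-0.1, 0.3, -1.4]
finger_gap: 18.9
```

```bash
python3 - <<'E'
from h import *
T=tool(); a=snapshot('wrist')[:,:,::-1]; cv2.imwrite('pics/w7.png',a); np.save('T7.npy',T)
cv2.imwrite('pics/c7.png',cv2.resize(a[130:290,230:400],None,fx=3.7,fy=3.7,interpolation=2))
s=sense();print(s['time'],s['tool_pos'],s['tcp_rot'],s['ft_force'],s['wrist_torque'])
plan([455.3,146.5,117],99.3,1)
E
```

```text
6.0 [455.27045818 144.62592201 138.02403702] [-1.79966023e+02  1.25818262e-02  9.92256129e+01] [-0.41471231  0.11040392 -1.62853024] [ 0.02455129  0.02076052 -0.03936288]
0 t [0.18 0.03 2.1 ] a [-0.03  0.01 -0.07]
```

View pics/c7.png

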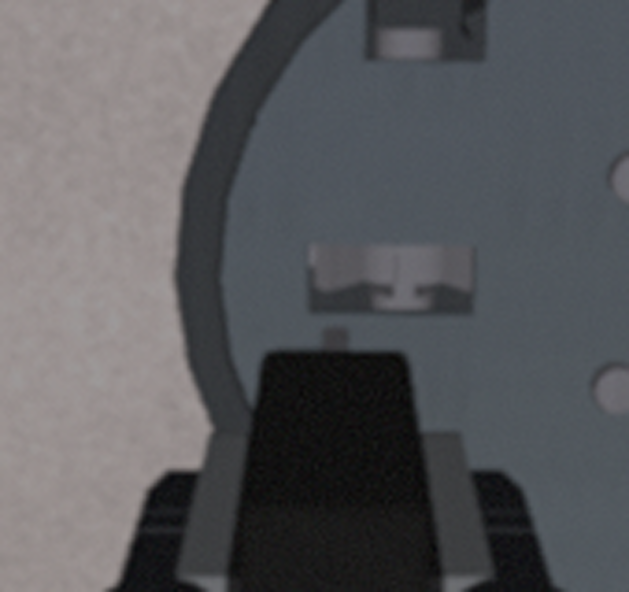

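The slot is at crop (308–475, 243–313), with the blade tip just below it at (336,328). I'll use this view to refine the offset.

```bash
python3 - <<'E'
from h import *
T=np.load('T7.npy');P=campose('wrist',T)
f=lambda p:(np.array(p,float)+.5)/3.7-.5+np.array([230,130])
w=ray('wrist',f([(309,243),(475,243),(473,313),(308,313)]),61,P)[:,:2]; print(w.round(1),w.mean(0))
v=w[1]-w[0]; print(np.degrees(np.arctan2(v[1],v[0])), np.linalg.norm(v), np.linalg.norm(w[0]-w[3]))
u=np.array([np.cos(np.radians(9.3)),np.sin(np.radians(9.3))]); S=w.mean(0)+4*u; print('slotpt',S)
t=ray('wrist',f([(336,328)]),T[2,3]-42,P)[0]; tl=np.linalg.inv(T)@[*t,1]; print('tip far edge in tool',tl)
cam=np.array([tl[0]-5,tl[1],0,0]); off=(T@cam)[:2]; print('tip now s,lateral',(T[:2,3]+off-S)@u, (T[:2,3]+off-S)@[-u[1],u[0]])
E
```

```text
[[447.4 154.2]
 [478.7 159.3]
 [481.1 145.3]
 [449.4 140.1]] [464.13410916 149.72105189]
9.213989919995702 31.75378869267268 14.248506301940786
slotpt [468.08153202 150.36746717]
tip far edge in tool [ 6.54468592 -0.83303492 41.99911863  1.        ]
tip now s,lateral -14.628650373932045 -2.0809512803866235
```

step_arm(plan=[{"grip": 0.5, "tx": 0.2, "ty": 0, "tz": 1, "ax": 0, "ay": 0, "az": 0}, {"grip": 0.5, "tx": 0, "ty": 0, "tz": 1, "ax": 0, "ay": 0, "az": 0}, {"grip": 0.5, "tx": 0, "ty": 0, "tz": 0.8, "ax": 0, "ay": 0, "az": 0}, {"grip": 0.5, "tx": 0, "ty": 0, "tz": 0, "ax": 0, "ay": 0, "az": 0}, {"grip": 0.5, "tx": 0, "ty": 0, "tz": 0, "ax": 0, "ay": 0, "az": 0}, {"grip": 0.5, "tx": 0, "ty": 0, "tz": 0, "ax": 0, "ay": 0, "az": 0}])

```text
time: 6.5
tool_pos: [454.6, 147.7, 110.2]
tcp_rot: [-180.0, 0.0, 99.3]
ft_force: [0.7, 0.1, -0.7]
finger_gap: 18.9
```

```bash
cat >> h.py <<'E'
u_=np.array([np.cos(np.radians(9.3)),np.sin(np.radians(9.3))]); v_=np.array([-u_[1],u_[0]]); S_=np.array([468.1,150.3])
def st():
    s=sense();T=tool(s); t=(T@[1.5,-0.85,42,1])[:3]
    F=s['ft_force']; print('t',round(s['time'],2),'s',round((t[:2]-S_)@u_,1),'lat',round((t[:2]-S_)@v_,1),'tipz',round(t[2],1),'Fs',round(F[:2]@u_,1),'Fl',round(F[:2]@v_,1),'Fz',round(F[2],1),'gap',round(s['finger_gap'],1),'rot',np.round(s['tcp_rot'],1))
E
python3 - <<'E'
from h import *
st()
a=snapshot('wrist')[:,:,::-1]
cv2.imwrite('pics/c8.png',cv2.resize(a[130:290,230:400],None,fx=3.7,fy=3.7,interpolation=2))
E
```

```text
t 6.5 s -14.6 lat 1.1 tipz 68.2 Fs 0.7 Fl -0.0 Fz -0.7 gap 18.9 rot [-180.     0.    99.3]
```

View pics/c8.png

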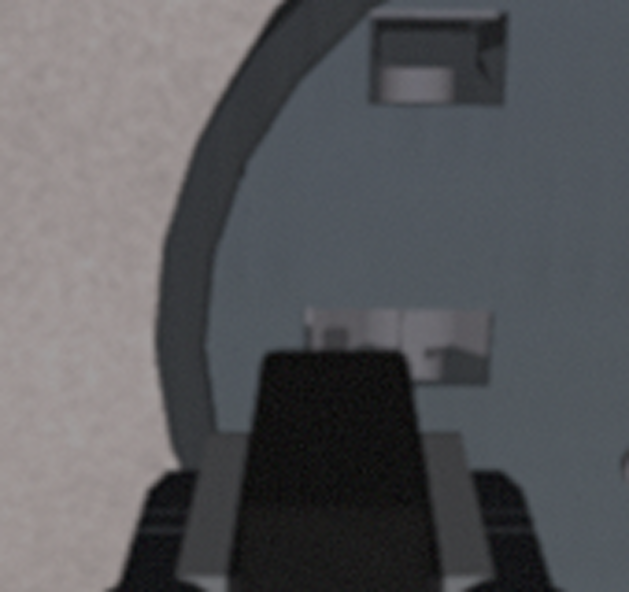

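The tip is over the rear part of the slot, about 1 mm too far to the left. I'll correct that and insert.

step_arm(plan=[{"grip": 0.5, "tx": -0.1, "ty": 0, "tz": 0.2, "ax": 0, "ay": 0, "az": 0}, {"grip": 0.5, "tx": 0, "ty": 0, "tz": 0.3, "ax": 0, "ay": 0, "az": 0}, {"grip": 0.5, "tx": 0, "ty": 0, "tz": 0.3, "ax": 0, "ay": 0, "az": 0}, {"grip": 0.5, "tx": 0, "ty": 0, "tz": 0.3, "ax": 0, "ay": 0, "az": 0}, {"grip": 0.5, "tx": 0, "ty": 0, "tz": 0, "ax": 0, "ay": 0, "az": 0}])

```text
time: 6.97
tool_pos: [454.2, 146.6, 98.4]
tcp_rot: [-179.9, 0.0, 99.3]
ft_force: [0.7, 0.3, -1.0]
finger_gap: 18.6
```

```bash
python3 - <<'E'
from h import *
st()
E
```

```text
t 6.97 s -15.2 lat 0.1 tipz 56.4 Fs 0.8 Fl 0.2 Fz -1.0 gap 18.6 rot [-179.9    0.    99.3]
```

step_arm(plan=[{"grip": 0.5, "tx": 0, "ty": 0, "tz": 0.3, "ax": 0, "ay": 0, "az": 0}, {"grip": 0.5, "tx": 0, "ty": 0, "tz": 0.3, "ax": 0, "ay": 0, "az": 0}, {"grip": 0.5, "tx": 0, "ty": 0, "tz": 0.15, "ax": 0, "ay": 0, "az": 0}, {"grip": 0.5, "tx": 0, "ty": 0, "tz": 0, "ax": 0, "ay": 0, "az": 0}])

```text
time: 7.3
tool_pos: [454.4, 146.7, 91.2]
tcp_rot: [-179.9, 0.0, 99.3]
ft_force: [0.6, -0.1, -1.8]
finger_gap: 18.6
```

step_arm(plan=[{"grip": 0.5, "tx": 0, "ty": 0.2, "tz": 0, "ax": 0, "ay": 0, "az": 0}, {"grip": 0.5, "tx": 0, "ty": 0.2, "tz": 0, "ax": 0, "ay": 0, "az": 0}])

```text
time: 7.47
tool_pos: [458.9, 147.4, 91.9]
tcp_rot: [180.0, -0.0, 99.3]
ft_force: [-0.1, -0.2, -1.6]
finger_gap: 18.7
```

step_arm(plan=[{"grip": 0.5, "tx": 0, "ty": 0.2, "tz": 0, "ax": 0, "ay": 0, "az": 0}, {"grip": 0.5, "tx": 0, "ty": 0.2, "tz": 0, "ax": 0, "ay": 0, "az": 0}])

```text
time: 7.63
tool_pos: [463.1, 148.1, 92.0]
tcp_rot: [180.0, 0.0, 99.3]
ft_force: [1.0, 0.0, -1.6]
finger_gap: 18.1
```

```bash
python3 - <<'E'
from h import *
st()
E
```

```text
t 7.63 s -6.1 lat 0.1 tipz 50.0 Fs 1.0 Fl -0.1 Fz -1.6 gap 18.1 rot [180.    0.   99.3]
```

step_arm(plan=[{"grip": 0.5, "tx": 0, "ty": 0.15, "tz": 0, "ax": 0, "ay": 0, "az": 0}, {"grip": 0.5, "tx": 0, "ty": 0.15, "tz": 0, "ax": 0, "ay": 0, "az": 0}])

```text
time: 7.8
tool_pos: [464.9, 148.4, 91.5]
tcp_rot: [-179.9, 0.0, 99.3]
ft_force: [-7.5, -1.1, 2.7]
finger_gap: 19.0
```

step_arm(plan=[{"grip": 0.5, "tx": 0, "ty": 0.15, "tz": 0, "ax": 0, "ay": 0, "az": 0}, {"grip": 0.5, "tx": 0, "ty": 0.15, "tz": 0, "ax": 0, "ay": 0, "az": 0}])

```text
time: 7.97
tool_pos: [466.6, 148.7, 90.9]
tcp_rot: [-179.7, 0.0, 99.3]
ft_force: [-8.0, -2.3, 1.9]
finger_gap: 19.0
```

step_arm(plan=[{"grip": 0.5, "tx": 0, "ty": 0.15, "tz": 0, "ax": 0, "ay": 0, "az": 0}, {"grip": 0.5, "tx": 0, "ty": 0.15, "tz": 0, "ax": 0, "ay": 0, "az": 0}])

```text
time: 8.13
tool_pos: [469.5, 149.2, 90.8]
tcp_rot: [-179.7, 0.0, 99.3]
ft_force: [-6.9, -2.1, 1.2]
finger_gap: 19.0
```

```bash
python3 - <<'E'
from h import *
st()
E
```

```text
t 8.13 s 0.1 lat 0.2 tipz 48.8 Fs -7.2 Fl -0.9 Fz 1.2 gap 19.0 rot [-179.7    0.    99.3]
```

step_arm(plan=[{"grip": 0.5, "tx": 0, "ty": 0.15, "tz": 0, "ax": 0, "ay": 0, "az": 0}, {"grip": 0.5, "tx": 0, "ty": 0.15, "tz": 0, "ax": 0, "ay": 0, "az": 0}])

```text
time: 8.3
tool_pos: [472.2, 149.6, 90.5]
tcp_rot: [-179.7, 0.0, 99.3]
ft_force: [-8.1, -1.4, -0.5]
finger_gap: 18.7
```

step_arm(plan=[{"grip": 0.5, "tx": 0, "ty": 0.15, "tz": 0, "ax": 0, "ay": 0, "az": 0}, {"grip": 0.5, "tx": 0, "ty": 0.15, "tz": 0, "ax": 0, "ay": 0, "az": 0}])

```text
time: 8.47
tool_pos: [474.7, 150.0, 90.2]
tcp_rot: [-179.6, 0.0, 99.3]
ft_force: [-8.7, -2.1, -0.4]
finger_gap: 18.7
```

step_arm(plan=[{"grip": 0.5, "tx": 0, "ty": 0.15, "tz": 0, "ax": 0, "ay": 0, "az": 0}, {"grip": 0.5, "tx": 0, "ty": 0, "tz": 0, "ax": 0, "ay": 0, "az": 0}])

```text
time: 8.63
tool_pos: [476.7, 150.4, 90.4]
tcp_rot: [-179.7, 0.0, 99.3]
ft_force: [-7.1, -1.7, 0.4]
finger_gap: 18.4
```

```bash
python3 - <<'E'
from h import *
st()
E
```

```text
t 8.63 s 7.4 lat 0.2 tipz 48.4 Fs -7.3 Fl -0.6 Fz 0.4 gap 18.4 rot [-179.7    0.    99.3]
```

step_arm(plan=[{"grip": 0.5, "tx": 0, "ty": -0.1, "tz": -0.5, "ax": 0, "ay": 0, "az": 0}, {"grip": 0.5, "tx": 0, "ty": 0, "tz": -0.6, "ax": 0, "ay": 0, "az": 0}, {"grip": 0.5, "tx": 0, "ty": -0.5, "tz": 0, "ax": 0, "ay": 0, "az": 0}, {"grip": 0.5, "tx": 0, "ty": -0.8, "tz": 0, "ax": 0, "ay": 0, "az": 0}, {"grip": 0.5, "tx": 0, "ty": -0.8, "tz": 0, "ax": 0, "ay": 0, "az": 0}, {"grip": 0.5, "tx": 0, "ty": -0.15, "tz": 0, "ax": 0, "ay": 0, "az": 0}, {"grip": 0.5, "tx": 0, "ty": 0, "tz": 0, "ax": 0, "ay": 0, "az": 0}])

```text
time: 9.22
tool_pos: [454.9, 146.8, 102.6]
tcp_rot: [-180.0, 0.0, 99.3]
ft_force: [-0.5, 0.0, -2.5]
finger_gap: 18.7
```

```bash
python3 - <<'E'
from h import *
st()
E
```

```text
t 9.22 s -14.4 lat 0.2 tipz 60.6 Fs -0.5 Fl 0.1 Fz -2.5 gap 18.7 rot [-180.     0.    99.3]
```

step_arm(plan=[{"grip": 0.5, "tx": 0, "ty": 0, "tz": 0.4, "ax": 0, "ay": 0, "az": 0}, {"grip": 0.5, "tx": 0, "ty": 0, "tz": 0.4, "ax": 0, "ay": 0, "az": 0}, {"grip": 0.5, "tx": 0, "ty": 0, "tz": 0.3, "ax": 0, "ay": 0, "az": 0}, {"grip": 0.5, "tx": 0, "ty": 0, "tz": 0, "ax": 0, "ay": 0, "az": 0}])

```text
time: 9.55
tool_pos: [455.1, 146.8, 90.6]
tcp_rot: [-179.9, 0.0, 99.3]
ft_force: [-0.3, -0.5, -1.8]
finger_gap: 18.5
```

step_arm(plan=[{"grip": 0.5, "tx": 0, "ty": 0.2, "tz": 0, "ax": 0, "ay": 0, "az": 0}, {"grip": 0.5, "tx": 0, "ty": 0.2, "tz": 0, "ax": 0, "ay": 0, "az": 0}])

```text
time: 9.72
tool_pos: [459.7, 147.6, 91.6]
tcp_rot: [-180.0, 0.0, 99.3]
ft_force: [-6.1, -0.2, -1.2]
finger_gap: 18.6
```

step_arm(plan=[{"grip": 0.5, "tx": 0, "ty": 0.2, "tz": 0, "ax": 0, "ay": 0, "az": 0}, {"grip": 0.5, "tx": 0, "ty": 0.15, "tz": 0, "ax": 0, "ay": 0, "az": 0}])

```text
time: 9.88
tool_pos: [461.5, 147.9, 91.1]
tcp_rot: [-179.7, 0.0, 99.3]
ft_force: [-8.3, -1.4, 2.5]
finger_gap: 18.6
```

step_arm(plan=[{"grip": 0.5, "tx": 0, "ty": 0.15, "tz": 0, "ax": 0, "ay": 0, "az": 0}, {"grip": 0.5, "tx": 0, "ty": 0.15, "tz": 0, "ax": 0, "ay": 0, "az": 0}])

```text
time: 10.05
tool_pos: [464.4, 148.4, 91.1]
tcp_rot: [-179.7, 0.0, 99.3]
ft_force: [-7.8, -1.6, 2.5]
finger_gap: 18.8
```

step_arm(plan=[{"grip": 0.5, "tx": 0, "ty": 0.15, "tz": 0, "ax": 0, "ay": 0, "az": 0}, {"grip": 0.5, "tx": 0, "ty": 0.15, "tz": 0, "ax": 0, "ay": 0, "az": 0}])

```text
time: 10.22
tool_pos: [467.4, 148.8, 91.0]
tcp_rot: [-179.7, 0.0, 99.3]
ft_force: [-8.7, -1.0, 3.0]
finger_gap: 18.7
```

step_arm(plan=[{"grip": 0.5, "tx": 0, "ty": 0.15, "tz": 0, "ax": 0, "ay": 0, "az": 0}, {"grip": 0.5, "tx": 0, "ty": 0.15, "tz": 0, "ax": 0, "ay": 0, "az": 0}])

```text
time: 10.38
tool_pos: [470.2, 149.3, 91.0]
tcp_rot: [-179.7, 0.0, 99.3]
ft_force: [-7.7, -1.7, 1.1]
finger_gap: 18.9
```

step_arm(plan=[{"grip": 0.5, "tx": 0, "ty": 0.15, "tz": 0, "ax": 0, "ay": 0, "az": 0}, {"grip": 0.5, "tx": 0, "ty": 0.15, "tz": 0, "ax": 0, "ay": 0, "az": 0}])

```text
time: 10.55
tool_pos: [472.8, 149.7, 90.6]
tcp_rot: [-179.7, 0.0, 99.3]
ft_force: [-8.2, -2.1, -1.8]
finger_gap: 18.6
```

step_arm(plan=[{"grip": 0.5, "tx": 0, "ty": 0.15, "tz": 0, "ax": 0, "ay": 0, "az": 0}, {"grip": 0.5, "tx": 0, "ty": 0.15, "tz": 0, "ax": 0, "ay": 0, "az": 0}])

```text
time: 10.72
tool_pos: [475.5, 150.2, 90.3]
tcp_rot: [-179.6, 0.0, 99.3]
ft_force: [-7.6, -1.9, -0.3]
finger_gap: 18.6
```

step_arm(plan=[{"grip": 0.5, "tx": 0, "ty": 0.15, "tz": 0, "ax": 0, "ay": 0, "az": 0}, {"grip": 0.5, "tx": 0, "ty": 0, "tz": 0, "ax": 0, "ay": 0, "az": 0}])

```text
time: 10.88
tool_pos: [477.6, 150.5, 90.7]
tcp_rot: [-179.7, 0.0, 99.3]
ft_force: [-6.6, -1.2, -0.7]
finger_gap: 18.6
```

```bash
python3 - <<'E'
from h import *
st()
E
```

```text
t 10.88 s 8.4 lat 0.2 tipz 48.7 Fs -6.7 Fl -0.1 Fz -0.7 gap 18.6 rot [-179.7    0.    99.3]
```

Still free at about 8 N. Next stroke.

step_arm(plan=[{"grip": 0.5, "tx": 0, "ty": -0.1, "tz": -0.5, "ax": 0, "ay": 0, "az": 0}, {"grip": 0.5, "tx": 0, "ty": 0, "tz": -0.6, "ax": 0, "ay": 0, "az": 0}, {"grip": 0.5, "tx": 0, "ty": -0.5, "tz": 0, "ax": 0, "ay": 0, "az": 0}, {"grip": 0.5, "tx": 0, "ty": -0.8, "tz": 0, "ax": 0, "ay": 0, "az": 0}, {"grip": 0.5, "tx": 0, "ty": -0.8, "tz": 0, "ax": 0, "ay": 0, "az": 0}, {"grip": 0.5, "tx": 0, "ty": -0.25, "tz": 0, "ax": 0, "ay": 0, "az": 0}, {"grip": 0.5, "tx": 0, "ty": 0, "tz": 0, "ax": 0, "ay": 0, "az": 0}])

```text
time: 11.47
tool_pos: [454.2, 146.7, 102.6]
tcp_rot: [-180.0, 0.0, 99.3]
ft_force: [-1.0, -0.7, -0.5]
finger_gap: 18.6
```

step_arm(plan=[{"grip": 0.5, "tx": 0, "ty": 0, "tz": 0.4, "ax": 0, "ay": 0, "az": 0}, {"grip": 0.5, "tx": 0, "ty": 0, "tz": 0.4, "ax": 0, "ay": 0, "az": 0}, {"grip": 0.5, "tx": 0, "ty": 0, "tz": 0.3, "ax": 0, "ay": 0, "az": 0}, {"grip": 0.5, "tx": 0, "ty": 0, "tz": 0, "ax": 0, "ay": 0, "az": 0}])

```text
time: 11.8
tool_pos: [454.7, 146.7, 90.6]
tcp_rot: [-179.9, 0.0, 99.3]
ft_force: [0.2, -1.0, -1.4]
finger_gap: 19.1
```

step_arm(plan=[{"grip": 0.5, "tx": 0, "ty": 0.2, "tz": 0, "ax": 0, "ay": 0, "az": 0}, {"grip": 0.5, "tx": 0, "ty": 0.2, "tz": 0, "ax": 0, "ay": 0, "az": 0}])

```text
time: 11.97
tool_pos: [459.4, 147.5, 91.7]
tcp_rot: [-180.0, 0.0, 99.3]
ft_force: [0.3, 0.3, -0.7]
finger_gap: 19.1
```

step_arm(plan=[{"grip": 0.5, "tx": 0, "ty": 0.15, "tz": 0, "ax": 0, "ay": 0, "az": 0}, {"grip": 0.5, "tx": 0, "ty": 0.15, "tz": 0, "ax": 0, "ay": 0, "az": 0}])

```text
time: 12.13
tool_pos: [460.9, 147.8, 91.3]
tcp_rot: [-179.8, 0.0, 99.3]
ft_force: [-9.3, -1.2, 2.2]
finger_gap: 18.9
```

step_arm(plan=[{"grip": 0.5, "tx": 0, "ty": 0.15, "tz": 0, "ax": 0, "ay": 0, "az": 0}, {"grip": 0.5, "tx": 0, "ty": 0.15, "tz": 0, "ax": 0, "ay": 0, "az": 0}])

```text
time: 12.3
tool_pos: [463.4, 148.2, 91.1]
tcp_rot: [-179.7, 0.0, 99.3]
ft_force: [-7.5, -0.8, 1.6]
finger_gap: 19.0
```

step_arm(plan=[{"grip": 0.5, "tx": 0, "ty": 0.15, "tz": 0, "ax": 0, "ay": 0, "az": 0}, {"grip": 0.5, "tx": 0, "ty": 0.15, "tz": 0, "ax": 0, "ay": 0, "az": 0}])

```text
time: 12.47
tool_pos: [466.4, 148.7, 91.0]
tcp_rot: [-179.7, 0.0, 99.3]
ft_force: [-8.2, -0.7, 3.3]
finger_gap: 18.5
```

step_arm(plan=[{"grip": 0.5, "tx": 0, "ty": 0.15, "tz": 0, "ax": 0, "ay": 0, "az": 0}, {"grip": 0.5, "tx": 0, "ty": 0.15, "tz": 0, "ax": 0, "ay": 0, "az": 0}])

```text
time: 12.63
tool_pos: [468.9, 149.1, 91.0]
tcp_rot: [-179.7, 0.0, 99.3]
ft_force: [-10.1, -2.3, 4.7]
finger_gap: 18.5
```

The push is stiffening, now about 10.3 N. I'll continue in single small rows.

step_arm(plan=[{"grip": 0.5, "tx": 0, "ty": 0.1, "tz": 0, "ax": 0, "ay": 0, "az": 0}])

```text
time: 12.72
tool_pos: [469.7, 149.2, 90.9]
tcp_rot: [-179.6, 0.0, 99.3]
ft_force: [-10.7, -2.3, 4.4]
finger_gap: 19.1
```

```bash
python3 - <<'E'
from h import *
st()
E
```

```text
t 12.72 s 0.3 lat 0.2 tipz 48.9 Fs -11.0 Fl -0.5 Fz 4.4 gap 19.1 rot [-179.6    0.    99.3]
```

step_arm(plan=[{"grip": 0.5, "tx": 0, "ty": 0.1, "tz": 0, "ax": 0, "ay": 0, "az": 0}])

```text
time: 12.8
tool_pos: [470.5, 149.4, 90.8]
tcp_rot: [-179.6, 0.0, 99.4]
ft_force: [-12.2, -2.4, 4.3]
finger_gap: 19.1
```

step_arm(plan=[{"grip": 0.5, "tx": 0, "ty": 0, "tz": 0, "ax": 0, "ay": 0, "az": 0}])

```text
time: 12.88
tool_pos: [470.5, 149.4, 90.8]
tcp_rot: [-179.6, 0.0, 99.3]
ft_force: [-10.9, -1.2, 4.4]
finger_gap: 18.7
```

step_arm(plan=[{"grip": 0.5, "tx": 0, "ty": 0.05, "tz": 0, "ax": 0, "ay": 0, "az": 0}])

```text
time: 12.97
tool_pos: [470.8, 149.4, 90.8]
tcp_rot: [-179.6, 0.0, 99.3]
ft_force: [-11.9, -2.2, 5.3]
finger_gap: 19.0
```

The push is now a steady 12 N against 8 N while free, so the shoe is snug. I'll stop here and withdraw the blade.

step_arm(plan=[{"grip": 0.5, "tx": 0, "ty": -0.2, "tz": 0, "ax": 0, "ay": 0, "az": 0}, {"grip": 0.5, "tx": 0, "ty": -0.1, "tz": -0.3, "ax": 0, "ay": 0, "az": 0}, {"grip": 0.5, "tx": 0, "ty": 0, "tz": -1, "ax": 0, "ay": 0, "az": 0}, {"grip": 0.5, "tx": 0, "ty": 0, "tz": -1.5, "ax": 0, "ay": 0, "az": 0}, {"grip": 0.5, "tx": 0, "ty": 0, "tz": -2, "ax": 0, "ay": 0, "az": 0}, {"grip": 0.5, "tx": 0, "ty": 0, "tz": -1, "ax": 0, "ay": 0, "az": 0}, {"grip": 0.5, "tx": 0, "ty": 0, "tz": 0, "ax": 0, "ay": 0, "az": 0}])

```text
time: 13.55
tool_pos: [473.3, 149.9, 154.0]
tcp_rot: [179.6, -0.0, 99.3]
ft_force: [-0.5, -0.3, -1.1]
finger_gap: 19.0
```

```bash
python3 - <<'E'
from h import *
st()
T=tool();a=snapshot('wrist')[:,:,::-1]; cv2.imwrite('pics/w9.png',a);np.save('T9.npy',T)
cv2.imwrite('pics/c9.png',cv2.resize(a[100:290,200:400],None,fx=3.1,fy=3.1,interpolation=2))
plan([571.8,-137.2,148],103.5,8)
E
```

```text
t 13.55 s 4.5 lat 0.2 tipz 112.0 Fs -0.5 Fl -0.2 Fz -1.1 gap 19.0 rot [179.6  -0.   99.3]
0 t [-3.74  0.65  0.05] a [ 0.03  0.   -0.52]
1 t [-3.75  0.61  0.05] a [ 0.03  0.   -0.52]
2 t [-3.75  0.58  0.05] a [ 0.03  0.   -0.52]
3 t [-3.76  0.54  0.05] a [ 0.03  0.   -0.52]
4 t [-3.76  0.51  0.05] a [ 0.03  0.   -0.52]
5 t [-3.77  0.47  0.05] a [ 0.03  0.   -0.52]
6 t [-3.77  0.44  0.05] a [ 0.03  0.   -0.52]
7 t [-3.77  0.41  0.05] a [ 0.03  0.   -0.52]
```

View pics/c9.png

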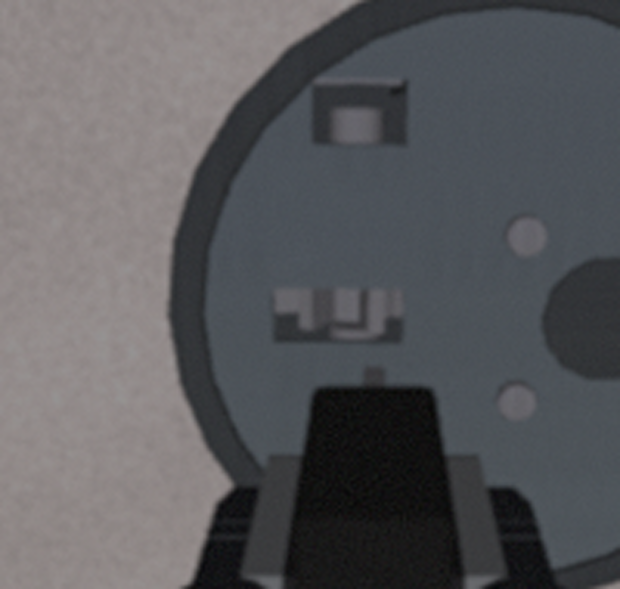

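The blade is out and the shoe has moved up in the window (crop 355,125). I'll go back to the stand.

step_arm(plan=[{"grip": 0.5, "tx": -3.75, "ty": 0.65, "tz": 0, "ax": 0, "ay": 0, "az": -0.5}, {"grip": 0.5, "tx": -3.75, "ty": 0.6, "tz": 0, "ax": 0, "ay": 0, "az": -0.5}, {"grip": 0.5, "tx": -3.75, "ty": 0.6, "tz": 0, "ax": 0, "ay": 0, "az": -0.5}, {"grip": 0.5, "tx": -3.75, "ty": 0.55, "tz": 0, "ax": 0, "ay": 0, "az": -0.5}, {"grip": 0.5, "tx": -3.75, "ty": 0.5, "tz": 0, "ax": 0, "ay": 0, "az": -0.5}, {"grip": 0.5, "tx": -3.75, "ty": 0.45, "tz": 0, "ax": 0, "ay": 0, "az": -0.5}, {"grip": 0.5, "tx": -3.75, "ty": 0.45, "tz": 0, "ax": 0, "ay": 0, "az": -0.6}, {"grip": 0.5, "tx": -3.75, "ty": 0.4, "tz": 0, "ax": 0, "ay": 0, "az": -0.6}])

```text
time: 14.27
tool_pos: [569.2, -138.8, 148.3]
tcp_rot: [-179.9, -0.0, 103.6]
ft_force: [0.7, 0.6, -0.5]
finger_gap: 18.6
```

step_arm(plan=[{"grip": 0.5, "tx": 0, "ty": 0, "tz": 0.8, "ax": 0, "ay": 0, "az": 0}, {"grip": 0.5, "tx": 0, "ty": 0, "tz": 0.8, "ax": 0, "ay": 0, "az": 0}, {"grip": 0.5, "tx": 0, "ty": 0, "tz": 0, "ax": 0, "ay": 0, "az": 0}, {"grip": 0.5, "tx": 0, "ty": 0, "tz": 0, "ax": 0, "ay": 0, "az": 0}, {"grip": 0.5, "tx": 0, "ty": 0, "tz": 0, "ax": 0, "ay": 0, "az": 0}])

```text
time: 14.68
tool_pos: [569.1, -135.7, 133.3]
tcp_rot: [-180.0, -0.0, 103.6]
ft_force: [-0.3, -0.5, -1.6]
finger_gap: 18.5
```

```bash
python3 - <<'E'
from h import *
T=tool();a=snapshot('wrist')[:,:,::-1]; cv2.imwrite('pics/w10.png',a);np.save('T10.npy',T)
cv2.imwrite('pics/c10.png',cv2.resize(a[160:280,270:370],None,fx=5,fy=5,interpolation=2))
print(sense()['time'],T[:3,3]); plan([571.8,-137.2,100],103.5,1)
E
```

```text
14.7333 [ 569.07909822 -135.71267305  133.32478355]
0 t [-0.19  0.19  3.39] a [ 0.   -0.01  0.12]
```

View pics/c10.png

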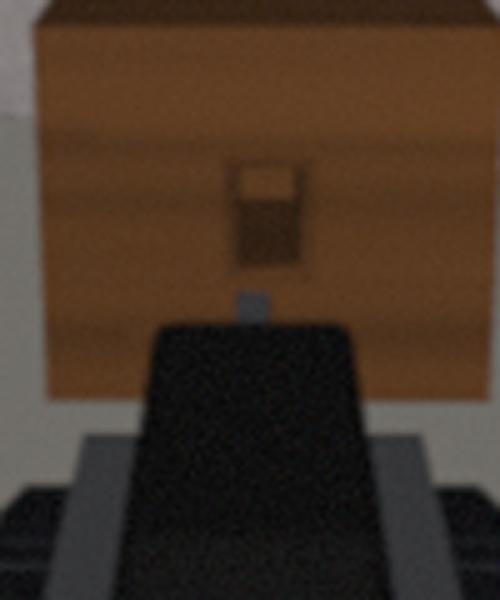

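The blade tip is at crop (253,292) and the hole at about (268,215). I'll compute the correction.

```bash
python3 - <<'E'
from h import *
T=np.load('T10.npy');P=campose('wrist',T)
f=lambda p:(np.array(p,float)+.5)/5-.5+np.array([270,160])
t=ray('wrist',f([(253,292)]),T[2,3]-42,P)[0]; tl=np.linalg.inv(T)@[*t,1]; print('tip',tl)
h=ray('wrist',f([(268,163),(268,266)]),42,P); hl=(np.c_[h,[1,1]]@np.linalg.inv(T).T); print(hl, h.mean(0))
s=ray('wrist',f([(36,27),(512,27),(488,400),(48,400)]),42,P).mean(0); print(s, np.linalg.inv(T)@[*s,1])
print('corr hole', hl.mean(0)[:2]-tl[:2]+[5,0])
E
```

```text
tip [ 6.80878441 -1.07069662 42.00581269  1.        ]
[[ 8.92147496  1.22090355 91.33028115  1.        ]
 [-7.54689069  1.26042374 91.31836243  1.        ]] [ 570.03515017 -134.70607371   42.        ]
[ 570.65798892 -135.431673     42.        ] [-0.16455123  1.6751569  91.32335254  1.        ]
corr hole [-1.12149227  2.31136027]
```

step_arm(plan=[{"grip": 0.5, "tx": -0.15, "ty": 0.25, "tz": 1, "ax": 0, "ay": 0, "az": 0.1}, {"grip": 0.5, "tx": 0, "ty": 0, "tz": 1.2, "ax": 0, "ay": 0, "az": 0}, {"grip": 0.5, "tx": 0, "ty": 0, "tz": 1, "ax": 0, "ay": 0, "az": 0}, {"grip": 0.5, "tx": 0, "ty": 0, "tz": 0.8, "ax": 0, "ay": 0, "az": 0}, {"grip": 0.5, "tx": 0, "ty": 0, "tz": 0, "ax": 0, "ay": 0, "az": 0}, {"grip": 0.5, "tx": 0, "ty": 0, "tz": 0, "ax": 0, "ay": 0, "az": 0}])

```text
time: 15.23
tool_pos: [571.4, -137.6, 92.5]
tcp_rot: [-179.9, -0.1, 103.4]
ft_force: [0.8, -0.2, -1.1]
finger_gap: 18.9
```

```bash
python3 - <<'E'
from h import *
T=tool();a=snapshot('wrist')[:,:,::-1]; cv2.imwrite('pics/w11.png',a);np.save('T11.npy',T)
cv2.imwrite('pics/c11.png',cv2.resize(a[160:280,260:380],None,fx=5,fy=5,interpolation=2))
print(sense()['time'],T[:3,3],sense()['ft_force'])
E
```

```text
15.2833 [ 571.42007568 -137.57524125   92.46458502] [-0.07430735  0.19217112 -0.15863569]
```

View pics/c11.png

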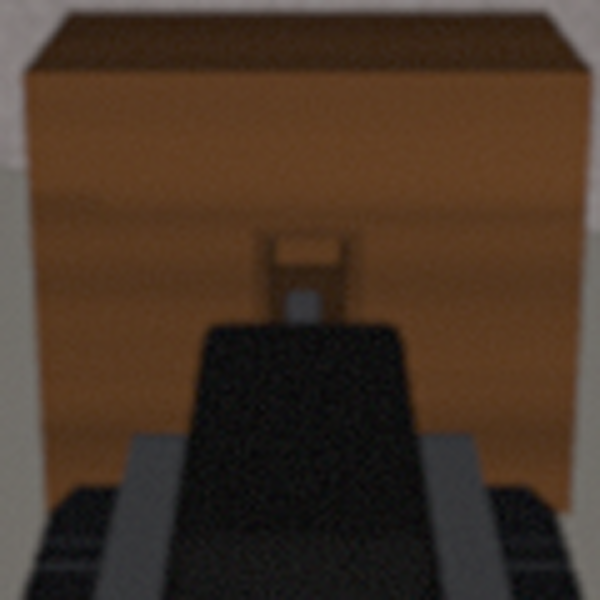

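The blade is over the hole and about 0.6 mm short in x. I'll descend with force checks.

step_arm(plan=[{"grip": 0.5, "tx": 0.05, "ty": 0.05, "tz": 0.4, "ax": 0, "ay": 0, "az": 0}, {"grip": 0.5, "tx": 0, "ty": 0, "tz": 0.5, "ax": 0, "ay": 0, "az": 0}, {"grip": 0.5, "tx": 0, "ty": 0, "tz": 0.5, "ax": 0, "ay": 0, "az": 0}, {"grip": 0.5, "tx": 0, "ty": 0, "tz": 0, "ax": 0, "ay": 0, "az": 0}])

```text
time: 15.62
tool_pos: [571.9, -137.1, 78.4]
tcp_rot: [-179.9, -0.0, 103.4]
ft_force: [0.3, 0.3, -0.8]
finger_gap: 18.6
```

step_arm(plan=[{"grip": 0.5, "tx": 0, "ty": 0, "tz": 0.6, "ax": 0, "ay": 0, "az": 0}, {"grip": 0.5, "tx": 0, "ty": 0, "tz": 0.6, "ax": 0, "ay": 0, "az": 0}, {"grip": 0.5, "tx": 0, "ty": 0, "tz": 0.6, "ax": 0, "ay": 0, "az": 0}, {"grip": 0.5, "tx": 0, "ty": 0, "tz": 0, "ax": 0, "ay": 0, "az": 0}])

```text
time: 15.95
tool_pos: [571.5, -136.9, 59.8]
tcp_rot: [-179.9, -0.1, 103.4]
ft_force: [-0.5, 0.0, -2.4]
finger_gap: 19.1
```

step_arm(plan=[{"grip": 0.5, "tx": 0, "ty": 0, "tz": 0.5, "ax": 0, "ay": 0, "az": 0}, {"grip": 0.5, "tx": 0, "ty": 0, "tz": 0.2, "ax": 0, "ay": 0, "az": 0}, {"grip": 0.5, "tx": 0, "ty": 0, "tz": 0.15, "ax": 0, "ay": 0, "az": 0}, {"grip": 0.5, "tx": 0, "ty": 0, "tz": 0, "ax": 0, "ay": 0, "az": 0}])

```text
time: 16.28
tool_pos: [572.5, -137.2, 52.9]
tcp_rot: [-180.0, -0.0, 103.4]
ft_force: [0.1, 0.2, -1.6]
finger_gap: 18.8
```

step_arm(plan=[{"grip": 0.5, "tx": 0, "ty": 0, "tz": 0.1, "ax": 0, "ay": 0, "az": 0}, {"grip": 0.5, "tx": 0, "ty": 0, "tz": 0, "ax": 0, "ay": 0, "az": 0}])

```text
time: 16.45
tool_pos: [572.8, -137.3, 52.4]
tcp_rot: [180.0, 0.0, 103.4]
ft_force: [0.5, 0.7, -0.4]
finger_gap: 19.2
```

step_arm(plan=[{"grip": 0.5, "tx": 0, "ty": 0, "tz": 0.1, "ax": 0, "ay": 0, "az": 0}, {"grip": 0.5, "tx": 0, "ty": 0, "tz": 0.1, "ax": 0, "ay": 0, "az": 0}, {"grip": 0.5, "tx": 0, "ty": 0, "tz": 0, "ax": 0, "ay": 0, "az": 0}])

```text
time: 16.7
tool_pos: [572.6, -137.3, 50.2]
tcp_rot: [-180.0, -0.0, 103.4]
ft_force: [-0.1, -0.2, -1.4]
finger_gap: 18.2
```

step_arm(plan=[{"grip": 0.5, "tx": 0, "ty": 0, "tz": 0.1, "ax": 0, "ay": 0, "az": 0}, {"grip": 0.5, "tx": 0, "ty": 0, "tz": 0, "ax": 0, "ay": 0, "az": 0}])

```text
time: 16.87
tool_pos: [572.8, -137.3, 50.0]
tcp_rot: [180.0, 0.0, 103.4]
ft_force: [-3.4, 0.5, 4.9]
finger_gap: 18.8
```

Contact at z = 50.0 with +5 N, the same as at the grasp, so the handle is seated on the stand. I'll release.

step_arm(plan=[{"grip": 2.5, "tx": 0, "ty": 0, "tz": 0, "ax": 0, "ay": 0, "az": 0}, {"grip": 3.5, "tx": 0, "ty": 0, "tz": 0, "ax": 0, "ay": 0, "az": 0}, {"grip": 5, "tx": 0, "ty": 0, "tz": 0, "ax": 0, "ay": 0, "az": 0}, {"grip": 6, "tx": 0, "ty": 0, "tz": 0, "ax": 0, "ay": 0, "az": 0}, {"grip": 6, "tx": 0, "ty": 0, "tz": 0, "ax": 0, "ay": 0, "az": 0}, {"grip": 6, "tx": 0, "ty": 0, "tz": 0, "ax": 0, "ay": 0, "az": 0}])

```text
time: 17.37
tool_pos: [572.7, -137.3, 49.2]
tcp_rot: [-180.0, -0.0, 103.4]
ft_force: [-0.3, 0.5, -0.7]
finger_gap: 59.9
```

step_arm(plan=[{"grip": 6, "tx": 0, "ty": 0, "tz": -1, "ax": 0, "ay": 0, "az": 0}, {"grip": 6, "tx": 0, "ty": 0, "tz": -2, "ax": 0, "ay": 0, "az": 0}, {"grip": 6, "tx": 0, "ty": 0, "tz": -3, "ax": 0, "ay": 0, "az": 0}, {"grip": 6, "tx": 0, "ty": 0, "tz": -3, "ax": 0, "ay": 0, "az": 0}, {"grip": 6, "tx": 0, "ty": 0, "tz": -2, "ax": 0, "ay": 0, "az": 0}, {"grip": 6, "tx": 0, "ty": 0, "tz": 0, "ax": 0, "ay": 0, "az": 0}, {"grip": 6, "tx": 0, "ty": 0, "tz": 0, "ax": 0, "ay": 0, "az": 0}])

```text
time: 17.95
tool_pos: [574.1, -137.8, 162.1]
tcp_rot: [179.8, 0.1, 103.4]
ft_force: [0.6, 0.0, -0.8]
finger_gap: 59.7
```

```bash
python3 - <<'E'
from h import *
a=snapshot('wrist')[:,:,::-1]; cv2.imwrite('pics/w12.png',a)
b=snapshot('side')[:,:,::-1]; cv2.imwrite('pics/s12.png',cv2.resize(b[130:310,250:450],None,fx=3.3,fy=3.3,interpolation=2))
s=sense();print(s['time'],s['tool_pos'],s['ft_force'],s['finger_gap'])
E
```

```text
18.05 [ 572.24033163 -137.16014009  158.77801045] [-0.05281334  0.37027178 -0.44999135] 59.62046255519511
```

View pics/w12.png

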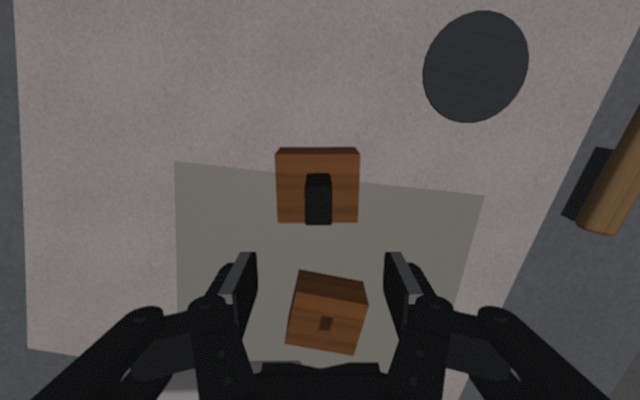

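View pics/s12.png

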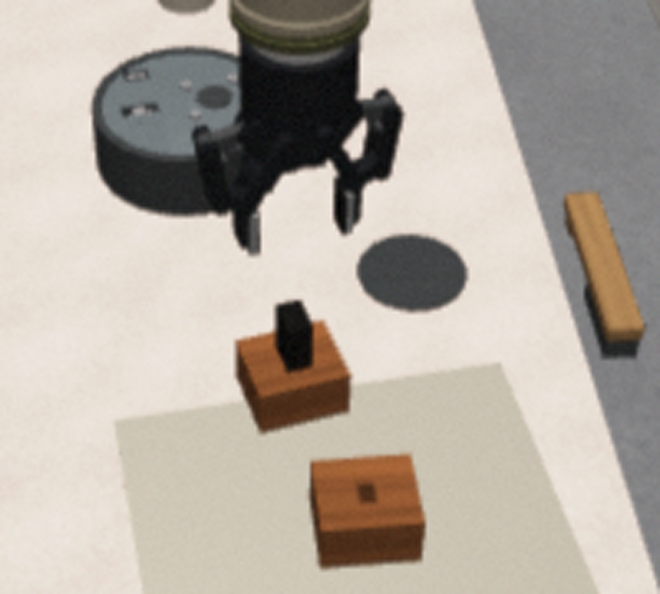

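The spoon stands upright in its stand at (318,200) in the wrist view, and the gripper is clear.

```bash
python3 - <<'E'
from bench import *
print(hand_in())
E
```

```text
the job is handed in; nothing more can be done
None
```

The brake is adjusted, the spoon is back upright in its stand, and the job is handed in at about 18 s of the 72 s allowed.

- **Adjustment:** I worked the star wheel on with two full strokes and part of a third. The push stayed at about 7–9 N while the wheel was free, then climbed through 10 and 11 N to a steady 12 N (one noisy reading touched 12.4 N). I stopped there, inside the 10–14 N snug range and below 15 N. The stiffening came mid-slot, with the blade at about the slot point, so it was not the slot's end. After withdrawing the blade, the camera showed the shoe shifted in the window, but I did not measure how far.
- **Spoon:** the handle touched down at the same height as when I picked it up, with only about 5 N of contact. After release, both the wrist and side pictures show it seated upright in the leftmost stand.
- **Surroundings:** the neighbouring block, disc and wire brush look unmoved in the last two pictures. The mug and scale were out of view by then, but the arm never went near them.

No check failed. The camera and arm positions disagreed by about 1–2 mm, and I corrected for that before each insertion. My first two move calls were refused for missing keys and cost no arm time.

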